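Unhang the tipped drain bucket

ROBOT

A 6-joint arm with a two-finger parallel gripper is mounted at the origin on the work surface. World frame = base frame: x ahead of the robot, y to its left, z up, the work surface at z = 0. Lengths are in m, angles in rad, forces in N, time in s.
With the tool pointing down it reaches from about 0.275 to 0.825 m from the base axis. Payload 5.2 kg.
Tool frame: the origin (TCP) lies at the very end of the fingers, on their centre line; the grasp point (between the pads) lies bot.grip_depth behind it (bot.grip_depth is the distance from the TCP to the grasp point, in m); z points along the fingers, y is the line along which they close (so a half turn about z gives the same grasp; the last joint's range is limited). The gripper opens to 93 mm and grips with 3 to 60 N. Pads are 15 mm wide; open, the fingers measure 128 mm over their backs; the gripper's body (75 mm by 188 mm) begins 65 mm behind the grasp point.
Start: joints at [-1.388, 0.259, 1.535, -0, 1.348, -0.203], TCP at [0.207, -0.51, 0.219] pointing down, gripper open.
Joint ranges: [-3.14, 3.14], [-0.91, 2.08], [0.19, 2.58], [-1.22, 4.36], [0.22, 2.71], [-3.12, 3.12]. Speed limits (rad/s): [2.57, 2.57, 3.14, 3.14, 3.14, 3.14].

INTERFACE

Orientations are given as [roll, pitch, yaw] about the fixed x, y, z axes, in that order (R = Rz(yaw) Ry(pitch) Rx(roll)).
In Python, from workcell import bot gives the robot as it stands.
- The arm moves only by the tool jog_arm, never from a script. Its argument "series" is a list of rows, each a list of 5 numbers: the closure in counts, from 0 (fully open) to 255 (shut), then the shift along the tool's x, y, z in units of 0.025 m (1.0 is 0.025 m), then the turn about the tool's z in units of 4 degrees (1.0 is 4 degrees). A call has 1 to 5 rows; each row shifts and turns the commanded pose from where the row before left it, along the tool's axes as they then stand; what a row does not reach is not made up. A row lasts 1/10 s, in which the tool goes at most 50 mm and 8.59 degrees, less where a joint would pass 70% of its speed; a pose out of reach is approached as far as the arm can. A call with a number of a shift or a turn outside -1 to 1 is refused whole. A call with a gripper value outside its range is refused whole. The fingers move at their own pace and stop on an object; "newtons" is the grip in N (left out, the last holds). Time passes only in rows, so rows that do not move let the fingers close. It gives the time, the measured TCP pose, the force, the opening and the grip force at its end, in the units of the state.
- bot.sense(): the state, without advancing time (a new reading comes with each control period).
- bot.camera(name): name is "side" or "top" or "wrist"; returns (picture, depth): 400x640x3 uint8, red, green, blue; 400x640 float32, m along the optical axis (not along the pixel's ray), 0 where there is no reading.
- bot.camera_model(name): a dict with "mtx" (3x3 intrinsics, pixels), "rvec" (rotation vector, rad) and "tvec" (3), from world to camera coordinates, as OpenCV has them. Camera axes: x right, y down, z forward; pixel columns grow to the right and rows downward; lengths in m; the calibration is good to about 2 mm. The wrist camera is an equidistant fisheye: a pixel r from the principal point sees the ray r / f radians off the axis. A picture is of the moment at which its call begins: read the wrist's pose just before it. camera_model takes no time and is no camera call; for the wrist camera it gives the pose at the moment of the call.
- bot.job_done(): hands the job in; it is judged then, once.
The state is a dict: "t": time; "joints": joint angles; "qd": joint speeds; "joint_torque": joint torques, N m; "eef_pos": TCP position; "orientation": TCP orientation; "wrist_force": force on the tool from outside, world axes, zero at the start; "ft_torque": the same for the moment, N m; "width": opening from 0.0 (shut) to 1.0 (fully open); "grasp_force": force on a finger pad.
Only numpy, scipy, OpenCV 4.12 (cv2) and the standard library are available. Lean on these libraries where they do the work, as an engineer would, in place of code of your own. Each camera call takes 0.05 s, during which the arm holds its last target. There are 200 camera calls.

TASK

Take the small aluminium bucket, which hangs tipped on its two pivot pins in the green rinse stand, off the stand without lifting, dragging or tipping the stand and without letting the bucket swing or tip over: feel it up under the keepers, draw it forward out of them, then lift it away. Set it down gently, upright, in the middle of the cork mat, and let go. Leave the stand, the cone, the bowl and the mallet where they are.

Things in the scene. Friction and masses are not known exactly. Their poses are not given: they have to be found in the camera images.
- bucket: Spun aluminium bucket, 90 mm tall, 76 mm wide at the mouth, 60 mm at the foot, 0.3 to 0.55 kg. Origin: centre of its underside; z runs up its own axis, y along its pivot pins, x away from its brass weight. It starts hanging by its pins, tipped about 30 degrees: mouth and grip bar lean to the stand's front, so its z points up and to the front. It turns freely on the pins.
- bail_bar (a point): Centre of the red flat grip bar, held over the mouth by a rigid steel bail that does not fold: 12 mm thick (bucket x), 90 mm long (y), 28 mm tall (z), at bucket z = 138 mm; 34 mm free between bar and rim. Axes as the bucket's. Pinch it firmly across its thickness, in line with the bucket's leaning axis: when tipped, the load twists by about 0.25 N m and turns in a weak or crooked grip.
- trunnions (a point): Midpoint between the two brass pivot pins, on their common axis (bucket x = 6, y = 0, z = 66 mm); axes as the bucket's. The pins are 10 mm in diameter and reach out along +y and -y to 81 mm from the middle.
- weight (a point): Middle of the brass weight, a block 16 x 40 x 40 mm low on the bucket's -x side (bucket x = -37, z = 26 mm), which makes it hang tipped; axes as the bucket's.
- stand: Heavy loose rinse stand (3.4 kg, not fastened). Origin: on the table, below the middle of the pivot axis; z up, y along the pivot axis, front is -x, roughly facing the robot. Dark base plate 200 x 190 x 12 mm (x from -75 to 125 mm), two green uprights 60 mm wide (x) at y = 56 to 66 mm either side, with 4 mm deep pockets on top that carry the pins.
- cradle (a point): Point midway between the pockets, where the pivot axis lies when the bucket hangs (stand x = 0, y = 0, z = 130 mm); axes as the stand's. Just outside the uprights (y = 69 to 77 mm either side) aluminium C-shaped keepers, open to the front, hook over the pins: a sill in front, a roof above, a wall behind (from x = 12 mm). Stiff: over 30 N up lifts the stand.
- sill_low (a point): Middle of the keepers' sill top when they are set lowest; sill x = -32 to -10 mm in the stand's frame; axes as the stand's. Both keepers share one height setting, unknown: the real sill and roof stand 0 to 16 mm higher than these two points and do not move during the job. So the sill top is 6 to 22 mm above the hanging pins' underside.
- roof_low (a point): Front lower edge of the keepers' roof when set lowest (roof x = -12 to 32 mm, 10 mm thick), 15 mm above the sill: a rising pin meets it after 11 to 27 mm, and clears the sill only in the last 5 mm of that. From contact, let down about 2.5 mm and draw straight to the front (stand -x): past 20 mm the pin is clear of the roof, past 40 mm of the sill. Axes as the stand's.
- pipe (a point): Middle of the copper rinse pipe above the stand: 20 mm diameter, along stand y to 88 mm either side, at stand x = -8 mm, z = 345 mm, fed by a 16 mm pipe running back to a post at x = 110, y = 78 mm. A gripper pointing straight down over the grip bar would strike it; one leaning back with the bucket passes it, its centre line some 100 mm off. Axes as the stand's.
- mat: Square cork mat, fixed, 150 x 150 mm, 6 mm thick. Origin: centre of its underside, on the table; z up.
- cone: Spun aluminium cone, loose, 90 mm across, 93 mm tall, standing point up on the table between robot and work. Origin: centre of its underside. Leave alone.
- bowl: Aluminium bowl, loose, upside down, 96 mm across, 47 mm tall, at the robot's left. Origin: centre of its underside. Leave alone.
- mallet: Wooden mallet, loose, lying on the table at the robot's right, about 295 mm long along its x axis, head (55 x 110 x 44 mm) towards +x. Origin: on the table near the middle of its length. Leave alone.
Mind the look-alikes: they are no part of the job. Leave any pink or purple look-alike of the bucket alone.

How it is judged:
By the outcome, as a careful person would: the job done as asked, in the order asked, and still so for the second after the job is handed in, with the robot touching nothing.
It also fails if it takes over 64 s, if anything falls off the work surface, if the arm or the gripper's body presses on something with over 40 N, if the wrist force passes 120 N, or if a joint passes its speed limit or range.

## Working session

There is one attempt and no reset: what is moved stays moved. The work goes in short steps, Python scripts to look and compute and a tool call to move; the robot and the scene stay as the last step left them, time stands still between calls to the robot, and variables do not carry over. Pictures are saved under pics/ and viewed, at most 10 in all, crops included, and the job is handed in when it is done.

Besides the shell and the picture viewer there is one more tool, called after "Emit:" as name(argument=value, ...), one argument or row to a line, values as JSON. jog_arm: Moves the arm, as the interface text tells. Its arguments: {"type":"object","properties":{"series":{"type":"array"},"newtons":{"type":"number"}},"required":["series"]}

```bash
mkdir -p pics; ls; python3 - <<'E'
from workcell import bot
import cv2,numpy as np,pickle
print(bot.sense(), bot.grip_depth)
d={}
for n in ("side","top"):
    m=bot.camera_model(n); p,z=bot.camera(n); d[n]=(m,p,z)
    cv2.imwrite(f"pics/{n}0.png",p[:,:,::-1])
    R=cv2.Rodrigues(np.array(m["rvec"]))[0]; print(n,m["mtx"],-R.T@np.ravel(m["tvec"]),R[2])
pickle.dump(d,open("d0.pkl","wb"))
E
```

```text
pics
{'t': 0.0, 'joints': array([-1.38776185e+00,  2.59328983e-01,  1.53610567e+00, -2.58153617e-05,
        1.34801031e+00, -2.02808377e-01]), 'qd': array([ 2.90944645e-04,  1.96737582e-04,  5.15749397e-05, -9.03519908e-04,
       -5.16706206e-04, -1.92840629e-03]), 'joint_torque': array([ 7.81049148e-04, -4.37300992e+01, -2.84004414e+01,  7.23829167e-02,
        4.14316810e-02, -1.56967262e-04]), 'eef_pos': array([ 0.20689052, -0.50899236,  0.2178162 ]), 'orientation': array([-3.13977324e+00, -3.48443182e-04,  3.85848263e-01]), 'wrist_force': array([-0.44457547,  0.71468169, -0.21882684]), 'ft_torque': array([ 0.01919563, -0.02816447, -0.03818885]), 'grasp_force': 0.0, 'width': 0.9962156371458792} 0.0188
side [[468.18381337   0.         327.76836942]
 [  0.         468.18381337 194.98335197]
 [  0.           0.           1.        ]] [0.38598356 1.25868733 1.02521218] [ 0.12480468 -0.84501673 -0.51997165]
top [[486.54943506   0.         317.06112089]
 [  0.         486.54943506 196.95266519]
 [  0.           0.           1.        ]] [ 0.43567251 -0.00376278  1.69853501] [ 0.10636983 -0.01169443 -0.99425786]
```

View pics/side0.png

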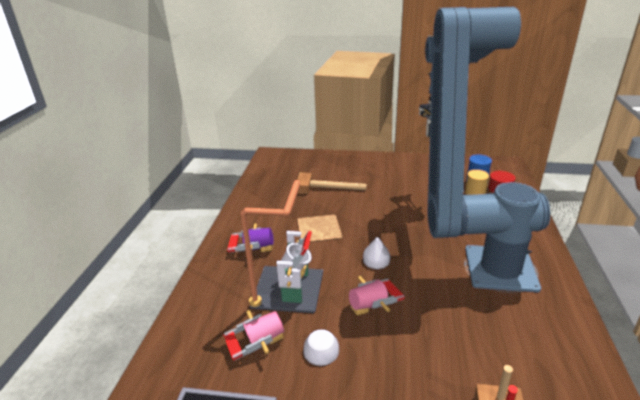

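View pics/top0.png

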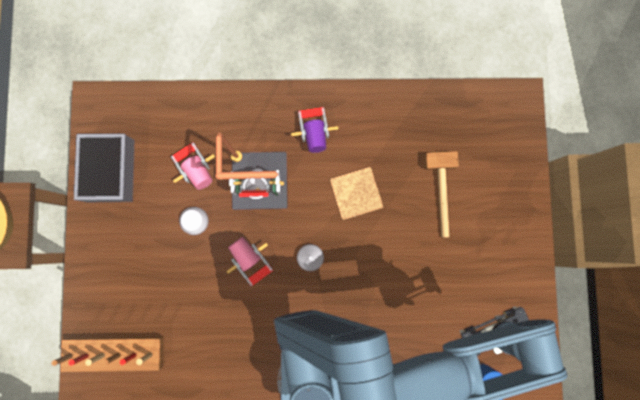

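The side view shows the stand's base at (290,289), with the red bar at (303,243). In the top view the stand is at (258,181), the red bar at (257,195), the mat at (357,193) and the cone at (310,257). The purple and pink buckets are look-alikes.

```bash
cat > h.py <<'E'
import cv2,numpy as np
def cam(m):
    R=cv2.Rodrigues(np.array(m["rvec"],float))[0]; return np.array(m["mtx"]),R,np.ravel(m["tvec"])
def onplane(m,uv,h):
    K,R,t=cam(m); uv=np.atleast_2d(uv); c=-R.T@t
    d=(R.T@np.linalg.inv(K)@np.c_[uv,np.ones(len(uv))].T).T
    return c+d*((h-c[2])/d[:,2])[:,None]
def cloud(m,z):
    K,R,t=cam(m); v,u=np.mgrid[:z.shape[0],:z.shape[1]]
    P=np.stack([(u-K[0,2])/K[0,0]*z,(v-K[1,2])/K[1,1]*z,z],-1)-t
    return P@R
def big(mask,uv0,r):
    w=np.zeros(mask.shape,np.uint8); cv2.circle(w,uv0,r,255,-1); w&=mask.astype(np.uint8)*255
    n,l,s,c=cv2.connectedComponentsWithStats(w); i=1+np.argmax(s[1:,4]); return l==i
E
python3 - <<'E'
import pickle
from h import *
d=pickle.load(open("d0.pkl","rb"))
m,p,z=d["top"]; hsv=cv2.cvtColor(p,cv2.COLOR_RGB2HSV); H,S,V=cv2.split(hsv); C=cloud(m,z)
def rect(mask,h,name):
    v,u=np.nonzero(mask); P=onplane(m,np.c_[u,v],h)
    r=cv2.minAreaRect(P[:,:2].astype(np.float32)); print(name,len(u),r)
    return P
print("px stand",p[200,240],p[160,275],p[190,357],p[195,257])
rect(big((S<90)&(V<95)&(V>30),(260,181),45),.012,"base")
rect(big((S>60)&(V>150)&(H>8)&(H<25),(357,193),40),.006,"mat")
red=((H<4)|(H>174))&(S>150)&(V>100)
k=big(red,(257,195),25); q=C[k]; print("red depth",len(q),np.median(q,0),q.min(0),q.max(0)); rect(k,.24,"red")
cop=(H>4)&(H<12)&(S>100)&(V>150); k=cop&(C[...,2]>.3)&(C[...,2]<.4); q=C[k]; print("pipe",len(q),q.min(0),q.max(0))
v,u=np.nonzero(k&(np.mgrid[:400,:640][0]>168)&(np.mgrid[:400,:640][1]>215));P=onplane(m,np.c_[u,v],.345);print(cv2.minAreaRect(P[:,:2].astype(np.float32)))
k=(C[...,2]>.05)&(z>0)
for n,c in (("cone",(310,257)),("bowl",(194,221))):
    q=C[big((C[...,2]>.01)&(S<70)&(V>100),c,20)]; print(n,q.mean(0),q.max(0))
m,p,z=d["side"]; hsv=cv2.cvtColor(p,cv2.COLOR_RGB2HSV); H,S,V=cv2.split(hsv); C=cloud(m,z)
red=((H<4)|(H>174))&(S>150)&(V>100); k=big(red,(305,243),20); q=C[k]; v,u=np.nonzero(k);print("side red",len(q),np.median(q,0),q.min(0),q.max(0),u.mean(),v.mean())
cv2.imwrite("pics/s1.png",cv2.resize(p[195:320,220:345,::-1],None,fx=4.5,fy=4.5,interpolation=2))
E
```

```text
px stand [120 118 124] [114 112 117] [242 200 142] [248  99  98]
base 39 ((0.7172853946685791, 0.22611311078071594), (0.012067156843841076, 0.05248836800456047), 13.783000946044922)
mat 2262 ((0.6433318853378296, -0.12708944082260132), (0.20285600423812866, 0.21541818976402283), 16.261268615722656)
red depth 133 [0.60977715 0.17934707 0.20131428] [0.60064543 0.13272366 0.00922377] [0.62507331 0.24764349 0.21130626]
red 133 ((0.6039533615112305, 0.17195002734661102), (0.08427170664072037, 0.015161000192165375), 89.48103332519531)
pipe 324 [0.635336   0.09410932 0.30313004] [0.76929584 0.26275151 0.36183158]
((0.6485480070114136, 0.17912352085113525), (0.16829025745391846, 0.025534916669130325), 89.49751281738281)
cone [0.41001237 0.00164016 0.06764194] [0.45301783 0.04380464 1.69853501]
bowl [0.53807277 0.39569148 0.04799352] [0.58498132 0.44897723 1.69853501]
side red 86 [0.61080586 0.18384841 0.2029391 ] [ 0.60428358 -0.08323875 -0.00070231] [0.65739889 0.22026294 0.20731793] 306.40697674418607 241.87209302325581
```

View pics/s1.png

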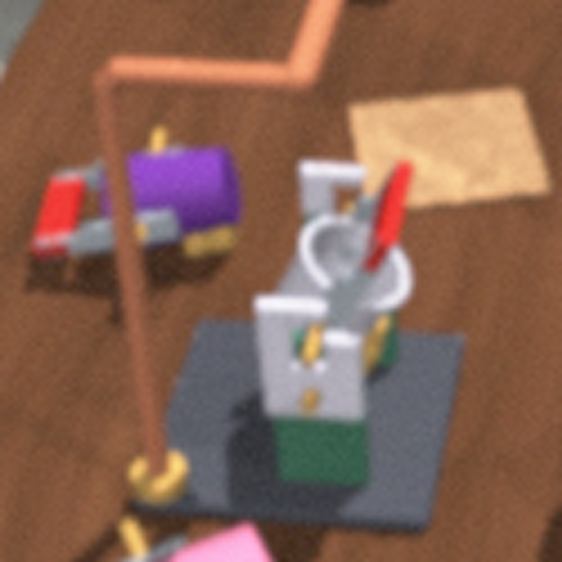

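The crop shows the bar leaning toward the robot, the C-keepers with the pins in them, and the pipe above and behind. The base plate corners are at about (200,325), (465,335), (430,525) and (135,505) in the crop.

```bash
python3 - <<'E'
import pickle
from h import *
d=pickle.load(open("d0.pkl","rb"))
m,p,z=d["top"]; hsv=cv2.cvtColor(p,cv2.COLOR_RGB2HSV); H,S,V=cv2.split(hsv); C=cloud(m,z)
def rect(m,mask,h,name):
    k=cv2.morphologyEx(mask.astype(np.uint8),cv2.MORPH_OPEN,np.ones((3,3)))>0
    c=max(cv2.findContours(k.astype(np.uint8),cv2.RETR_EXTERNAL,cv2.CHAIN_APPROX_NONE)[0],key=cv2.contourArea)
    P=onplane(m,c[:,0],h); print(name,cv2.minAreaRect(P[:,:2].astype(np.float32)))
win=lambda u0,u1,v0,v1:np.pad(np.ones((v1-v0,u1-u0),bool),((v0,400-v1),(u0,640-u1)))
def go(m,H,S,V,wb,wm):
    rect(m,(S<50)&(V<150)&(V>50)&wb,.012,"base"); rect(m,(S>60)&(V>190)&(H>8)&(H<25)&wm,.006,"mat")
go(m,H,S,V,win(225,295,145,215),win(325,390,160,225))
k=((H<6)|(H>174))&(S>110)&(V>150)&win(235,280,180,205)
q=C[k]; q=q[abs(q[:,2]-.2)<.03]; c=q-q.mean(0); print("red",len(q),q.mean(0),np.linalg.svd(c)[2][:1],q.min(0),q.max(0))
m,p,z=d["side"]; hsv=cv2.cvtColor(p,cv2.COLOR_RGB2HSV); H,S,V=cv2.split(hsv);C=cloud(m,z)
go(m,H,S,V,win(248,326,262,314),win(295,345,212,243))
# keeper roof/sill tops on near keeper
w=(S<60)&win(270,325,225,300)&(z>0); q=C[w]; 
for y0,y1 in((.235,.265),(.09,.12)):
    r=q[(q[:,1]>y0)&(q[:,1]<y1)&(q[:,2]>.08)]; print(len(r), r.min(0),r.max(0))
    for x in np.arange(.61,.70,.008):
        s=r[abs(r[:,0]-x)<.004]
        if len(s): print(round(x,3),np.round(np.sort(s[:,2])[::-max(1,len(s)//6)],3)[:7] if 0 else (round(s[:,2].max(),3),round(s[:,2].min(),3),len(s)))
E
```

```text
base ((0.7272268533706665, 0.178725004196167), (0.18939176201820374, 0.09945743530988693), 89.53108978271484)
mat ((0.6300215125083923, -0.16051790118217468), (0.15188750624656677, 0.1520989090204239), 16.366981506347656)
red 148 [0.61016131 0.17375416 0.20003891] [[ 0.01346283 -0.99976163 -0.01718847]] [0.60064543 0.13044141 0.18607792] [0.62087509 0.22011446 0.21130626]
base ((0.6806209683418274, 0.18003354966640472), (0.1997775137424469, 0.19893772900104523), 1.0030012130737305)
mat ((0.6338175535202026, -0.16281664371490479), (0.14931322634220123, 0.15175306797027588), 16.73286247253418)
454 [0.62348124 0.23540126 0.08011941] [0.68838534 0.26496594 0.17558147]
0.626 (np.float64(0.15), np.float64(0.08), 52)
0.634 (np.float64(0.149), np.float64(0.081), 50)
0.642 (np.float64(0.172), np.float64(0.083), 50)
0.65 (np.float64(0.173), np.float64(0.084), 42)
0.658 (np.float64(0.175), np.float64(0.083), 34)
0.666 (np.float64(0.176), np.float64(0.085), 68)
0.674 (np.float64(0.176), np.float64(0.082), 70)
0.682 (np.float64(0.175), np.float64(0.082), 73)
0.69 (np.float64(0.174), np.float64(0.104), 15)
117 [0.64564296 0.09562087 0.13248228] [0.68980278 0.11597171 0.17646679]
0.642 (np.float64(0.171), np.float64(0.171), 1)
0.65 (np.float64(0.174), np.float64(0.165), 9)
0.658 (np.float64(0.175), np.float64(0.16), 11)
0.666 (np.float64(0.176), np.float64(0.156), 13)
0.674 (np.float64(0.175), np.float64(0.132), 35)
0.682 (np.float64(0.174), np.float64(0.136), 31)
0.69 (np.float64(0.174), np.float64(0.133), 17)
```

Emit:
jog_arm(
  series=[
    [0, 0, 0, -1, -1],
    [0, 0, 0, -1, -1],
    [0, 0, 0, -1, -1],
    [0, 0, 0, -1, -1],
    [0, 0, 0, -1, -1],
  ],
)

```text
t: 0.6
eef_pos: [0.2069, -0.5093, 0.3442]
orientation: [-3.141, -0.001, 0.738]
wrist_force: [0.1, 0.1, 1.0]
width: 1.0
grasp_force: 0.0
```

Emit:
jog_arm(
  series=[
    [0, 0, 0, -1, -1],
    [0, 0, 0, -1, -1],
    [0, 0, 0, -1, -1],
    [0, 0, 0, -1, -1],
    [0, 0, 0, -1, -1],
  ],
)

```text
t: 1.1
eef_pos: [0.207, -0.5093, 0.4692]
orientation: [-3.141, -0.001, 1.087]
wrist_force: [0.1, -0.3, -0.1]
width: 0.998
grasp_force: 0.0
```

Emit:
jog_arm(
  series=[
    [0, 0, 0, 0, -1],
    [0, 0, 0, 0, -1],
    [0, 0, 0, 0, -1],
    [0, 0, 0, 0, -1],
    [0, 0, 0, 0, -1],
  ],
)

```text
t: 1.6
eef_pos: [0.207, -0.5095, 0.4681]
orientation: [-3.141, -0.001, 1.436]
wrist_force: [0.9, -0.2, -0.2]
width: 1.0
grasp_force: 0.0
```

Emit:
jog_arm(
  series=[
    [0, 0, 0, 0, -1],
    [0, 0, 0, 0, -0.94],
    [0, 1, 0.4, 0, 0],
    [0, 1, 0.4, 0, 0],
    [0, 1, 0.4, 0, 0],
  ],
)

```text
t: 2.1
eef_pos: [0.2373, -0.4338, 0.4679]
orientation: [-3.141, -0.001, 1.568]
wrist_force: [-0.0, 1.1, 0.5]
width: 1.001
grasp_force: 0.0
```

Emit:
jog_arm(
  series=[
    [0, 1, 0.4, 0, 0],
    [0, 1, 0.4, 0, 0],
    [0, 1, 0.4, 0, 0],
    [0, 1, 0.4, 0, 0],
    [0, 1, 0.4, 0, 0],
  ],
)

```text
t: 2.6
eef_pos: [0.2876, -0.3086, 0.4683]
orientation: [-3.141, -0.001, 1.568]
wrist_force: [0.7, -0.3, -0.7]
width: 1.0
grasp_force: 0.0
```

Emit:
jog_arm(
  series=[
    [0, 1, 0.4, 0, 0],
    [0, 1, 0.4, 0, 0],
    [0, 1, 0.4, 0, 0],
    [0, 1, 0.4, 0, 0],
    [0, 1, 0.4, 0, 0],
  ],
)

```text
t: 3.1
eef_pos: [0.3379, -0.1837, 0.4684]
orientation: [-3.141, -0.0, 1.568]
wrist_force: [0.1, 0.9, -0.9]
width: 0.999
grasp_force: 0.0
```

Emit:
jog_arm(
  series=[
    [0, 1, 0.4, 0, 0],
    [0, 1, 0.4, 0, 0],
    [0, 1, 0.4, 0, 0],
    [0, 1, 0.4, 0, 0],
    [0, 1, 0.4, 0, 0],
  ],
)

```text
t: 3.6
eef_pos: [0.3881, -0.0588, 0.4684]
orientation: [-3.141, -0.0, 1.568]
wrist_force: [0.3, -0.3, -0.4]
width: 1.004
grasp_force: 0.0
```

Emit:
jog_arm(
  series=[
    [0, 1, 0.4, 0, 0],
    [0, 1, 0.4, 0, 0],
    [0, 1, 0.4, 0, 0],
    [0, 1, 0.4, 0, 0],
    [0, 1, 0.4, 0, 0],
  ],
)

```text
t: 4.1
eef_pos: [0.4385, 0.066, 0.4683]
orientation: [-3.141, -0.0, 1.569]
wrist_force: [0.2, -0.5, 0.4]
width: 1.002
grasp_force: 0.0
```

Emit:
jog_arm(
  series=[
    [0, 1, 0, -1, 0],
    [0, 0.8, 0, -1, 0],
    [0, 0, 0, -1, 0],
    [0, 0, 0, -1, 0],
    [0, 0, 0, -1, 0],
  ],
)

```text
t: 4.6
eef_pos: [0.4382, 0.1102, 0.5943]
orientation: [-3.141, 0.0, 1.569]
wrist_force: [0.3, -0.3, -0.4]
width: 1.003
grasp_force: 0.0
```

```bash
python3 -c "
from workcell import bot
print(bot.sense()['joints'])"
```

```text
[-1.27150812e-03  1.16675176e-01  8.07031130e-01 -6.92581034e-06
  2.21853498e+00  2.70324403e-04]
```

Emit:
jog_arm(
  series=[
    [0, 0, 0, -1, 0],
    [0, 0, 0, -1, 0],
    [0, 0, 0, -1, 0],
    [0, 0, 0, -1, 0],
    [0, 0, 0, -1, 0],
  ],
)

```text
t: 5.1
eef_pos: [0.3981, 0.0996, 0.7112]
orientation: [-3.08, -0.012, 1.569]
wrist_force: [-84.1, -3.5, -0.4]
width: 0.998
grasp_force: 0.0
```

Emit:
jog_arm(
  series=[
    [0, 0, 0, -1, 0],
    [0, 0, 0, -1, 0],
    [0, 0, 0, -1, 0],
    [0, 0, 0, -1, 0],
    [0, 0, 0, -1, 0],
  ],
)

```text
t: 5.6
eef_pos: [0.3673, 0.091, 0.7371]
orientation: [3.133, -0.019, 1.568]
wrist_force: [-0.2, -0.5, -0.4]
width: 1.0
grasp_force: 0.0
```

```bash
python3 -c "
from workcell import bot
print(bot.sense()['joints'])"
```

```text
[-0.07464462  0.23821433  0.18804648  0.04746702  2.70818243 -0.02880869]
```

Emit:
jog_arm(
  series=[
    [0, 0, -0.5, -0.5, 0],
    [0, 0, -0.5, -0.5, 0],
  ],
)

```text
t: 5.8
eef_pos: [0.3521, 0.0936, 0.747]
orientation: [3.106, -0.015, 1.568]
wrist_force: [0.7, 0.5, -0.1]
width: 0.999
grasp_force: 0.0
```

Emit:
jog_arm(
  series=[
    [0, 0, -0.5, -0.5, 0],
    [0, 0, -0.5, -0.5, 0],
  ],
)

```text
t: 6.0
eef_pos: [0.3362, 0.0968, 0.7566]
orientation: [3.077, -0.012, 1.568]
wrist_force: [-0.4, 0.1, 0.5]
width: 0.999
grasp_force: 0.0
```

```bash
python3 -c "
from workcell import bot
print(bot.sense()['joints'])"
```

```text
[-0.05864695  0.18184214  0.18786904  0.03581223  2.70807282 -0.02239683]
```

Emit:
jog_arm(
  series=[
    [0, 0, -0.8, -0.8, 0],
    [0, 0, -0.8, -0.8, 0],
    [0, 0, -0.8, -0.8, 0],
    [0, 0, -0.8, -0.8, 0],
    [0, 0, -0.8, -0.8, 0],
  ],
)

```text
t: 6.5
eef_pos: [0.2668, 0.1137, 0.7894]
orientation: [2.968, 0.006, 1.565]
wrist_force: [0.1, 0.1, -0.4]
width: 0.996
grasp_force: 0.0
```

Emit:
jog_arm(
  series=[
    [0, 0, -0.8, -0.8, 0],
    [0, 0, -0.8, -0.8, 0],
    [0, 0, -0.8, -0.8, 0],
    [0, 0, -0.8, -0.8, 0],
    [0, 0, -0.8, -0.8, 0],
  ],
)

```text
t: 7.0
eef_pos: [0.1801, 0.1363, 0.8115]
orientation: [2.873, 0.023, 1.561]
wrist_force: [0.1, 0.1, -0.1]
width: 1.002
grasp_force: 0.0
```

```bash
python3 -c "
from workcell import bot
print(bot.sense()['joints'])"
```

```text
[ 0.32784825 -0.01424309  0.18800824 -0.26088169  2.70803986  0.08334553]
```

Emit:
jog_arm(
  series=[
    [0, -0.5, -0.8, -0.8, 0],
    [0, -0.5, -0.8, -0.8, 0],
    [0, -0.5, -0.8, -0.8, 0],
  ],
)

```text
t: 7.3
eef_pos: [0.1209, 0.1192, 0.824]
orientation: [2.808, 0.036, 1.556]
wrist_force: [0.1, 1.2, 0.7]
width: 1.003
grasp_force: 0.0
```

```bash
python3 -c "
from workcell import bot
print(bot.sense()['joints'])"
```

```text
[ 0.58352894 -0.06795409  0.18803851 -0.53065188  2.70813017  0.07431726]
```

Emit:
jog_arm(
  series=[
    [0, 0, 0.5, 0.7, 0],
    [0, 0, 0.7, 1, 0],
    [0, 0, 0.8, 1, 0],
    [0, 0, 1, 1, 0],
    [0, 0, 1, 1, 0],
  ],
)

```text
t: 7.8
eef_pos: [0.2546, 0.1151, 0.745]
orientation: [2.808, 0.037, 1.558]
wrist_force: [-0.5, 0.4, 0.0]
width: 0.997
grasp_force: 0.0
```

Emit:
jog_arm(
  series=[
    [0, 0, 1, 1, 0],
    [0, 0, 1, 1, 0],
    [0, 0, 1, 1, 0],
    [0, 0, 1, 1, 0],
    [0, 0, 1, 1, 0],
  ],
)

```text
t: 8.3
eef_pos: [0.4142, 0.1105, 0.6675]
orientation: [2.809, 0.037, 1.558]
wrist_force: [0.4, 0.0, -0.6]
width: 1.0
grasp_force: 0.0
```

```bash
python3 -c "
from workcell import bot
s=bot.sense();print(s['joints'],s['orientation'])"
```

```text
[ 0.0477574  -0.08004132  0.86252634 -0.06151077  2.02825412  0.0180309 ] [2.8091034  0.03747453 1.55784584]
```

Emit:
jog_arm(
  series=[
    [0, 0.9, 1, 0.8, 0],
    [0, 0.9, 1, 0.8, 0],
    [0, 0.9, 1, 0.8, 0],
    [0, 0.9, 1, 0.8, 0],
    [0, 0.9, 1, 0.8, 0],
  ],
)

```text
t: 8.8
eef_pos: [0.5663, 0.2202, 0.6097]
orientation: [2.809, 0.038, 1.558]
wrist_force: [0.3, -0.4, 0.9]
width: 1.0
grasp_force: 0.0
```

Emit:
jog_arm(
  series=[
    [0, 0.6, 0.8, 0.2, 0],
    [0, 0, 0.8, 0.2, 0],
    [0, 0, 0.8, 0.2, 0],
    [0, 0, 0.6, 0.15, 0],
  ],
)

```text
t: 9.2
eef_pos: [0.6437, 0.2338, 0.6155]
orientation: [2.811, 0.038, 1.558]
wrist_force: [0.3, 0.5, -0.1]
width: 0.998
grasp_force: 0.0
```

```bash
python3 -c "
from workcell import bot
s=bot.sense();print(s['joints'],s['orientation'])"
```

```text
[ 0.25011961  0.43138599  0.36430755 -0.13305413  2.03052297  0.17816397] [2.81052956 0.03780938 1.55836259]
```

Emit:
jog_arm(
  series=[
    [0, 0, 0.5, -0.4, 0],
    [0, 0, 0.5, -0.4, 0],
    [0, 0, 0.5, -0.4, 0],
  ],
)

```text
t: 9.5
eef_pos: [0.6566, 0.2287, 0.6365]
orientation: [2.794, 0.033, 1.56]
wrist_force: [0.7, 0.1, 0.2]
width: 1.001
grasp_force: 0.0
```

Emit:
jog_arm(
  series=[
    [0, 0, 0.5, -0.4, 0],
    [0, 0, 0.5, -0.4, 0],
    [0, 0, 0.5, -0.4, 0],
  ],
)

```text
t: 9.8
eef_pos: [0.6594, 0.2198, 0.651]
orientation: [2.759, 0.024, 1.562]
wrist_force: [0.1, 0.2, -0.1]
width: 1.001
grasp_force: 0.0
```

```bash
python3 -c "
from workcell import bot
s=bot.sense();print(s['joints'],s['orientation'])"
```

```text
[ 0.21738965  0.48228273  0.18854092 -0.12156394  2.09865858  0.1402258 ] [2.75941664 0.02350458 1.56235965]
```

Emit:
jog_arm(
  series=[
    [0, 0.2, 0.7, -0.5, 0],
    [0, 0.2, 0.7, -0.5, 0],
    [0, 0.2, 0.7, -0.5, 0],
    [0, 0.2, 0.7, -0.5, 0],
    [0, 0.2, 0.7, -0.5, 0],
  ],
)

```text
t: 10.3
eef_pos: [0.6697, 0.2258, 0.6698]
orientation: [2.691, 0.006, 1.57]
wrist_force: [-0.3, -0.3, -1.1]
width: 0.997
grasp_force: 0.0
```

```bash
python3 -c "
from workcell import bot
s=bot.sense();print(s['joints'],s['orientation'])"
```

```text
[ 0.22035554  0.46672971  0.18809792 -0.11318577  2.04466148  0.14500551] [2.69148959 0.00598455 1.57044835]
```

Emit:
jog_arm(
  series=[
    [0, 0, 0.7, -0.5, 0],
    [0, 0, 0.7, -0.5, 0],
    [0, 0, 0.7, -0.5, 0],
    [0, 0, 0.7, -0.5, 0],
    [0, 0, 0.7, -0.5, 0],
  ],
)

```text
t: 10.8
eef_pos: [0.6765, 0.2071, 0.6982]
orientation: [2.623, -0.01, 1.578]
wrist_force: [-0.2, 0.5, -0.3]
width: 1.002
grasp_force: 0.0
```

```bash
python3 -c "
from workcell import bot
from scipy.spatial.transform import Rotation as R
s=bot.sense();print(s['joints'],s['orientation']);print(R.from_euler('xyz',s['orientation']).as_matrix().round(4))"
```

```text
[ 0.17989975  0.43549692  0.18793391 -0.08452635  2.00340418  0.11938882] [ 2.62308846 -0.00980377  1.57825275]
[[-0.0075  0.8686  0.4955]
 [ 0.9999  0.0016  0.0122]
 [ 0.0098  0.4956 -0.8685]]
```

Emit:
jog_arm(
  series=[
    [0, -0.1, -0.7, 0.4, 0],
    [0, -0.1, -1, 0.6, 0],
    [0, -0.1, -1, 0.6, 0],
    [0, -0.1, -1, 0.6, 0],
    [0, -0.1, -1, 0.6, 0],
  ],
)

```text
t: 11.3
eef_pos: [0.6079, 0.1953, 0.5779]
orientation: [2.623, -0.01, 1.578]
wrist_force: [0.0, 0.2, 0.8]
width: 1.003
grasp_force: 0.0
```

Emit:
jog_arm(
  series=[
    [0, -0.1, -1, 0.6, 0],
    [0, -0.1, -1, 0.6, 0],
    [0, -0.1, -1, 0.6, 0],
    [0, -0.1, -1, 0.5, 0],
    [0, -0.1, -1, 0.5, 0],
  ],
)

```text
t: 11.8
eef_pos: [0.5342, 0.1834, 0.4551]
orientation: [2.624, -0.01, 1.578]
wrist_force: [-0.1, 0.4, 0.4]
width: 1.0
grasp_force: 0.0
```

Emit:
jog_arm(
  series=[
    [0, -0.1, -1, 0.6, 0],
    [0, -0.1, -1, 0.6, 0],
    [0, -0.1, -0.5, 0.5, 0],
    [0, 0, 0, 0, 0],
  ],
)

```text
t: 12.2
eef_pos: [0.4998, 0.1762, 0.3853]
orientation: [2.628, -0.009, 1.578]
wrist_force: [0.3, 0.1, -0.4]
width: 1.002
grasp_force: 0.0
```

```bash
cat > look.py <<'E'
import sys,pickle
from h import *
from workcell import bot
from scipy.spatial.transform import Rotation as Rr
def T():
    s=bot.sense(); return s,Rr.from_euler('xyz',s['orientation']).as_matrix()
E
python3 - <<'E'
from look import *
s,R=T(); print(s['joints'],s['eef_pos'],s['orientation'])
m=bot.camera_model("wrist"); p,z=bot.camera("wrist"); pickle.dump((m,p,z,s),open("w1.pkl","wb")); cv2.imwrite("pics/w1.png",p[:,:,::-1])
m,p,z=bot.camera_model("side"),*bot.camera("side"); pickle.dump((m,p,z,s),open("s2.pkl","wb"))
cv2.imwrite("pics/s2.png",cv2.resize(p[60:300,220:480,::-1],None,fx=2.4,fy=2.4,interpolation=2))
E
```

```text
[ 0.18338642 -0.15417346  1.6890107  -0.08795495  1.10053173  0.19797358] [0.49981411 0.17617314 0.38532885] [ 2.62838273 -0.00895293  1.5781439 ]
```

View pics/s2.png

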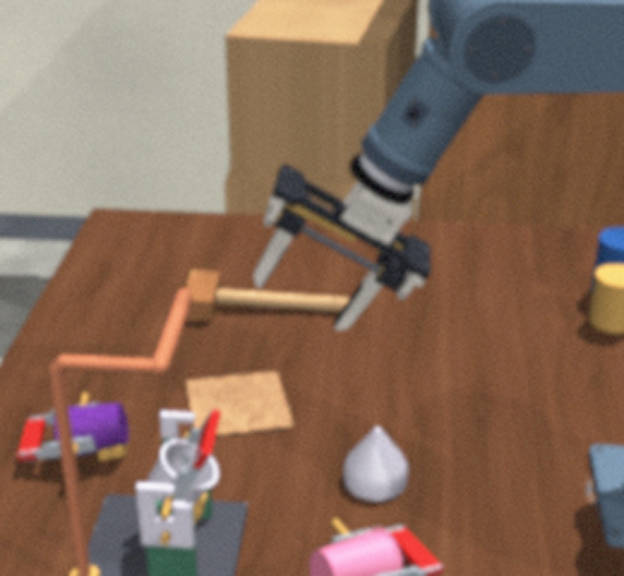

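View pics/w1.png

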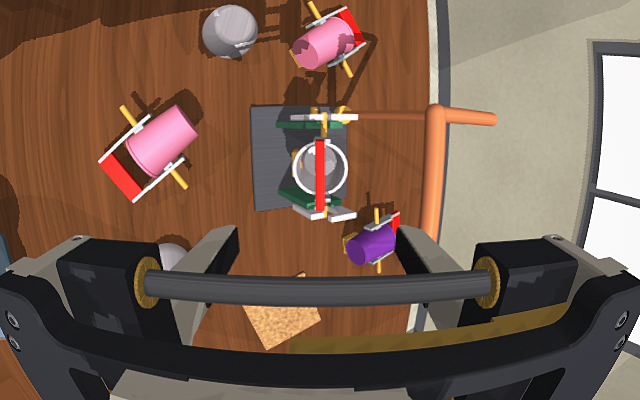

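The side crop shows the T-shaped gripper leaning along the bucket's axis and pointing at the stand. In the wrist view the bar is edge-on at (320,175), the pipe runs vertically at column 435, and the mat is at (280,320).

```bash
cat > fe.py <<'E'
from h import *
def fcloud(m,z):
    K,R,t=cam(m); v,u=np.mgrid[:z.shape[0],:z.shape[1]]
    a=(u-K[0,2])/K[0,0]; b=(v-K[1,2])/K[1,1]; th=np.hypot(a,b)+1e-9; k=np.tan(th)/th
    return (np.stack([a*k*z,b*k*z,z],-1)-t)@R
E
python3 - <<'E'
import pickle
from fe import *
from scipy.spatial.transform import Rotation as Rr
m,p,z,s=pickle.load(open("w1.pkl","rb")); H,S,V=cv2.split(cv2.cvtColor(p,cv2.COLOR_RGB2HSV)); C=fcloud(m,z)
R=Rr.from_euler('xyz',s['orientation']).as_matrix(); tl=(C-s['eef_pos'])@R
K,Rc,t=cam(m); print(K[0,0],K[:2,2],"cam pos tool",((-Rc.T@t)-s['eef_pos'])@R,"cam axes in tool",(Rc@R).round(3))
win=lambda u0,u1,v0,v1:np.pad(np.ones((v1-v0,u1-u0),bool),((v0,400-v1),(u0,640-u1)))
k=((H<6)|(H>174))&(S>150)&(V>100)&win(305,335,130,220)&(z>0)
q=tl[k]; md=np.median(q[:,2]); q=q[abs(q[:,2]-md)<.03]
print("red",len(q),np.percentile(q,[2,50,98],0).round(4)); print("ang",np.polyfit(q[:,0],q[:,1],1))
print(np.unique(np.nonzero(k)[0],return_counts=True)[1])
for a,b in((-.04,-.02),(-.01,.01),(.02,.04)):
    r=q[(q[:,0]-np.median(q[:,0])>a)&(q[:,0]-np.median(q[:,0])<b)]; print(np.percentile(r[:,1],[5,50,95]).round(4),np.percentile(r[:,2],[5,50,95]).round(4))
print("world med",np.median(C[k],0))
k=(H>4)&(H<14)&(S>110)&(V>120)&win(415,460,110,235)&(z>0); q=tl[k]; q=q[abs(q[:,2]-np.median(q[:,2]))<.04]
k2=k&(C[...,2]>.25); 
print("pipe tool",np.percentile(q,[2,50,98],0).round(4)); print("pipe world",np.percentile(C[k2],[2,50,98],0).round(4))
k=(S>60)&(V>190)&(H>8)&(H<25)&win(240,330,300,355)&(z>0); print("mat part",C[k].mean(0))
# keepers tops
for n,w in (("far",win(285,360,108,125)),("near",win(285,360,203,222))):
    k=(S<40)&(V>150)&w&(z>0); q=C[k]; q=q[q[:,2]>.1]; print(n,len(q),np.percentile(q,[2,50,98],0).round(4))
E
```

```text
309.70691628693146 [316.62182279 195.74187069] cam pos tool [ 0.0698589  -0.00023081 -0.16600279] cam axes in tool [[ 0.     1.     0.   ]
 [-0.967  0.    -0.254]
 [-0.254 -0.     0.967]]
red 586 [[-0.047  -0.0024  0.2114]
 [-0.0017  0.0027  0.2131]
 [ 0.0395  0.0078  0.2153]]
ang [-0.00887271  0.0030795 ]
[ 8  8  8  8  9  9  7  8  9  9  9  9  9  9  9 10 10 10 10 10 10 10  9  9
  9  9  9  9  9  9  8  8  8  8  8  9  9  9  9  9  9  9  9  9  9  9  9  9
  9  9  9  9  9  8  9  9  9  9  9  9  9  9  9  9  8  9  8  8  8  8  7]
[-0.0011  0.0039  0.0078] [0.2114 0.2127 0.2143]
[-0.0011  0.0026  0.0076] [0.2117 0.213  0.2143]
[-0.0011  0.0026  0.0075] [0.2121 0.2133 0.2145]
world med [0.60751713 0.17571724 0.20104506]
pipe tool [[-0.033   0.0988  0.097 ]
 [ 0.0323  0.1061  0.0994]
 [ 0.079   0.1336  0.1147]]
pipe world [[0.6359 0.1445 0.3439]
 [0.6403 0.2098 0.3518]
 [0.6718 0.2566 0.3552]]
mat part [ 0.62110294 -0.18328931  0.00775599]
far 293 [[0.6217 0.2454 0.1038]
 [0.647  0.249  0.1697]
 [0.6851 0.2532 0.1719]]
near 303 [[0.6232 0.0988 0.1068]
 [0.6451 0.1033 0.1656]
 [0.686  0.1075 0.172 ]]
```

```bash
python3 - <<'E'
import pickle
from h import *
from scipy.spatial.transform import Rotation as Rr
m,p,z,s=pickle.load(open("s2.pkl","rb")); C=cloud(m,z)
R=Rr.from_euler('xyz',s['orientation']).as_matrix(); tl=(C-s['eef_pos'])@R
q=tl[(z>0)&(np.abs(tl[...,1])<.12)&(tl[...,2]<.01)&(tl[...,2]>-.22)&(np.abs(tl[...,0])<.07)]
for a in np.arange(-.21,.01,.01):
    r=q[(q[:,2]>=a)&(q[:,2]<a+.01)]
    if len(r)>2: print(round(a,3),len(r),np.percentile(r[:,1],[2,98]).round(3),np.percentile(r[:,0],[2,98]).round(3))
E
```

```text
-0.21 101 [-0.03   0.043] [0.007 0.04 ]
-0.2 76 [-0.022  0.035] [0.008 0.032]
-0.19 161 [-0.031  0.04 ] [-0.01   0.039]
-0.18 113 [-0.035  0.04 ] [0.001 0.038]
-0.17 41 [-0.034  0.021] [0.017 0.037]
-0.16 94 [-0.035  0.021] [-0.018  0.025]
-0.15 96 [-0.034  0.021] [-0.017  0.026]
-0.14 157 [-0.079  0.094] [-0.029  0.033]
-0.13 585 [-0.086  0.097] [-0.031  0.036]
-0.12 196 [-0.085  0.096] [-0.02   0.037]
-0.11 249 [-0.077  0.089] [0.002 0.038]
-0.1 153 [-0.078  0.09 ] [-0.022  0.038]
-0.09 16 [-0.078  0.09 ] [-0.011  0.036]
-0.08 43 [-0.059  0.069] [-0.006  0.011]
-0.07 53 [-0.058  0.069] [-0.007  0.015]
-0.06 50 [-0.057  0.068] [-0.004  0.012]
-0.05 48 [-0.058  0.068] [-0.005  0.012]
-0.04 45 [-0.056  0.067] [-0.002  0.013]
-0.03 47 [-0.055  0.067] [-0.006  0.013]
-0.02 39 [-0.055  0.066] [-0.006  0.012]
-0.01 22 [-0.052  0.06 ] [-0.009  0.01 ]
```

Emit:
jog_arm(
  series=[
    [0, -0.16, 0, 1, 0],
    [0, 0, 0, 1, 0],
    [0, 0, 0, 1, 0],
    [0, 0, 0, 1, 0],
    [0, 0, 0, 1, 0],
  ],
)

```text
t: 12.8
eef_pos: [0.5658, 0.1743, 0.2804]
orientation: [2.621, -0.01, 1.578]
wrist_force: [-0.1, 0.1, -0.7]
width: 0.999
grasp_force: 0.0
```

Emit:
jog_arm(
  series=[
    [0, 0, 0, 0.8, 0],
    [0, 0, 0, 0.8, 0],
    [0, 0, 0, 0.6, 0],
    [0, 0, 0, 0.4, 0],
    [0, 0, 0, 0, 0],
  ],
)

```text
t: 13.3
eef_pos: [0.5966, 0.1749, 0.2222]
orientation: [2.625, -0.009, 1.578]
wrist_force: [-0.8, -0.2, -0.2]
width: 0.998
grasp_force: 0.0
```

```bash
cat > w.py <<'E'
import sys
from look import *; from fe import fcloud
s,R=T(); m=bot.camera_model("wrist"); p,z=bot.camera("wrist"); n=sys.argv[1]
pickle.dump((m,p,z,s),open(n+".pkl","wb")); cv2.imwrite(f"pics/{n}.png",p[:,:,::-1])
H,S,V=cv2.split(cv2.cvtColor(p,cv2.COLOR_RGB2HSV)); C=fcloud(m,z); tl=(C-s['eef_pos'])@R
print(s['eef_pos'],s['orientation'],s['wrist_force'],s['joints'])
near=(np.abs(tl)<[.07,.045,.06]).all(-1)&(z>0)
q=tl[near&((H<6)|(H>174))&(S>140)&(V>80)]
print("bar",len(q),np.percentile(q,[2,50,98],0).round(4)) if len(q) else 0
q=tl[(z>0)&(H>4)&(H<14)&(S>110)&(V>110)&(C[...,2]>.3)&(C[...,2]<.38)]
if len(q): print("pipe",len(q),np.percentile(q,[2,50,98],0).round(4))
E
python3 w.py w2
```

```text
[0.59657086 0.17488168 0.22217241] [ 2.6251986  -0.00943102  1.57804447] [-0.82531272 -0.22642639 -0.21400399] [ 0.14026772  0.11376658  1.83057244 -0.09070204  0.68571024  0.19071561]
bar 2141 [[-0.0366 -0.007   0.0222]
 [ 0.0079 -0.0013  0.0235]
 [ 0.0437  0.0041  0.0358]]
pipe 5720 [[ 0.03    0.0934 -0.0922]
 [ 0.0609  0.0984 -0.0889]
 [ 0.0863  0.1802  0.0087]]
```

View pics/w2.png

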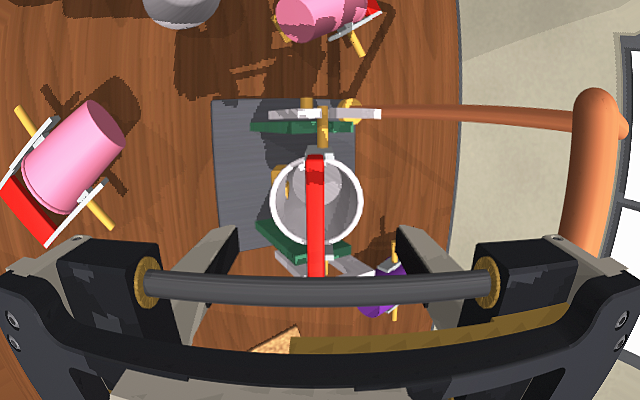

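In the wrist view the bar is at (316,215), centred between the fingers, and the pipe is clear at right (590,170).

Emit:
jog_arm(
  series=[
    [0, 0, -0.06, 0.7, 0],
    [0, 0, 0, 0.7, 0],
    [0, 0, 0, 0.54, 0],
    [0, 0, 0, 0, 0],
  ],
)

```text
t: 13.75
eef_pos: [0.6184, 0.1754, 0.1788]
orientation: [2.626, -0.009, 1.578]
wrist_force: [0.2, 0.1, 0.0]
width: 0.997
grasp_force: 0.0
```

```bash
python3 w.py w3; python3 - <<'E'
from look import *
s,R=T()
m,p,z=bot.camera_model("side"),*bot.camera("side"); C=cloud(m,z); tl=(C-s['eef_pos'])@R
cv2.imwrite("pics/s3.png",cv2.resize(p[120:310,220:420,::-1],None,fx=3,fy=3,interpolation=2))
E
```

```text
[0.61838979 0.1754364  0.17883701] [ 2.62596824 -0.00927976  1.57823603] [0.21420311 0.08126177 0.04246888] [ 0.13474816  0.19759882  1.84649525 -0.09877875  0.58669008  0.19776668]
bar 3023 [[-0.0428 -0.0045 -0.0262]
 [ 0.016   0.0009 -0.0249]
 [ 0.0437  0.0066 -0.0097]]
pipe 650 [[ 0.0723  0.18   -0.0521]
 [ 0.0795  0.1857 -0.0439]
 [ 0.0872  0.1919 -0.0357]]
```

View pics/s3.png

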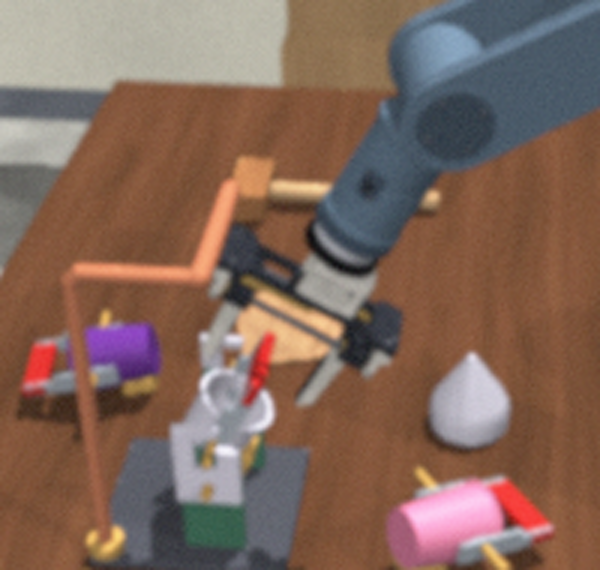

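The bar sits between the pads, centred to 1 mm, with the pipe clear of the crossbar. I'm closing the gripper.

Emit:
jog_arm(
  series=[
    [255, 0, 0.04, 0, 0],
    [255, 0, 0, 0, 0],
    [255, 0, 0, 0, 0],
    [255, 0, 0, 0, 0],
    [255, 0, 0, 0, 0],
  ],
  newtons=60,
)

```text
t: 14.35
eef_pos: [0.6192, 0.1756, 0.1805]
orientation: [2.624, -0.01, 1.578]
wrist_force: [-0.6, 0.4, 0.0]
width: 0.616
grasp_force: 0.0
```

Emit:
jog_arm(
  series=[
    [255, 0, 0, 0, 0],
    [255, 0, 0, 0, 0],
    [255, 0, 0, 0, 0],
    [255, 0, 0, 0, 0],
    [255, 0, 0, 0, 0],
  ],
  newtons=60,
)

```text
t: 14.85
eef_pos: [0.6193, 0.1756, 0.1803]
orientation: [2.624, -0.01, 1.578]
wrist_force: [0.0, -0.2, 0.9]
width: 0.19
grasp_force: 0.0
```

Emit:
jog_arm(
  series=[
    [255, 0, 0, 0, 0],
    [255, 0, 0, 0, 0],
    [255, 0, 0, 0, 0],
    [255, 0, 0, 0, 0],
    [255, 0, 0, 0, 0],
  ],
  newtons=60,
)

```text
t: 15.35
eef_pos: [0.6194, 0.1756, 0.1804]
orientation: [2.624, -0.01, 1.579]
wrist_force: [1.2, -0.0, -0.3]
width: 0.126
grasp_force: 60.0
```

```bash
python3 w.py w4; python3 -c "
from workcell import bot
print(bot.sense())"
```

```text
[0.61940324 0.17563121 0.18042174] [ 2.62406536 -0.00954073  1.57855895] [ 1.18370992 -0.02648679 -0.34999459] [ 0.13474018  0.19683058  1.84397208 -0.09827402  0.58802611  0.19700829]
bar 3010 [[-0.0432 -0.0058 -0.0253]
 [ 0.016  -0.0005 -0.0241]
 [ 0.0435  0.0052 -0.0098]]
pipe 1244 [[-0.0137  0.0952 -0.1352]
 [ 0.0739  0.1804 -0.0498]
 [ 0.0867  0.1906 -0.0353]]
{'t': 15.4, 'joints': array([ 0.13470469,  0.19681825,  1.84392793, -0.09825524,  0.58798332,
        0.19708955]), 'qd': array([ 0.00078691,  0.00051462,  0.00069843,  0.00128686, -0.00067007,
        0.00053383]), 'joint_torque': array([ -0.23500353, -39.51361656, -27.09747434,  -0.14401343,
        -2.31980301,   0.15747779]), 'eef_pos': array([0.61944738, 0.1756195 , 0.18046044]), 'orientation': array([ 2.62397012, -0.00961197,  1.578449  ]), 'wrist_force': array([ 1.64247305,  0.91544876, -0.16795402]), 'ft_torque': array([-0.03624736, -0.06122206,  0.11860923]), 'grasp_force': 59.9774569272995, 'width': 0.12368229114136275}
```

Emit:
jog_arm(
  series=[
    [255, 0, 0.05, -0.087, 0],
    [255, 0, 0.05, -0.087, 0],
    [255, 0, 0, 0, 0],
  ],
)

```text
t: 15.7
eef_pos: [0.6183, 0.1754, 0.1845]
orientation: [2.627, -0.009, 1.578]
wrist_force: [-0.1, -1.1, -4.2]
width: 0.121
grasp_force: 60.0
```

Emit:
jog_arm(
  series=[
    [255, 0, 0.025, -0.124, 0],
    [255, 0, 0.025, -0.124, 0],
    [255, 0, 0.025, -0.124, 0],
    [255, 0, 0, 0, 0],
  ],
)

```text
t: 16.1
eef_pos: [0.6149, 0.1754, 0.193]
orientation: [2.628, -0.009, 1.579]
wrist_force: [-4.5, 0.2, -10.4]
width: 0.124
grasp_force: 60.0
```

```bash
python3 w.py w5; python3 - <<'E'
from look import *
s,R=T(); print(s['wrist_force'],s['ft_torque'], R.T@s['wrist_force'],R.T@s['ft_torque'])
m,p,z=bot.camera_model("side"),*bot.camera("side"); C=cloud(m,z); tl=(C-s['eef_pos'])@R
H,S,V=cv2.split(cv2.cvtColor(p,cv2.COLOR_RGB2HSV))
q=tl[(z>0)&(H>4)&(H<14)&(S>110)&(V>110)&(C[...,2]>.3)&(C[...,2]<.38)&(np.abs(tl[...,0])<.1)]
print("pipe",len(q),np.percentile(q,[2,50,98],0).round(4))
pic=np.vstack([cv2.resize(p[195:285,250:350],None,fx=5,fy=5,interpolation=2)])
cv2.imwrite("pics/s5.png",pic[:,:,::-1])
E
```

```text
[0.61488897 0.17535902 0.1929798 ] [ 2.62763435 -0.0089811   1.57875545] [ -4.47857321   0.15976386 -10.36272668] [ 0.1354642   0.17620282  1.8332706  -0.09400619  0.62285205  0.19197088]
bar 3000 [[-0.0433 -0.0059 -0.0253]
 [ 0.0158 -0.0005 -0.024 ]
 [ 0.0435  0.0051 -0.0094]]
pipe 1739 [[-0.0154  0.0929 -0.1266]
 [ 0.0743  0.1802 -0.0446]
 [ 0.0869  0.1938 -0.0227]]
[ -4.2979751   -0.30685221 -11.2135736 ] [-0.13299658  0.98635582  0.21253125] [-0.3739213  -9.25611409  7.64823612] [ 0.98925047 -0.00891945 -0.23887101]
pipe 594 [[-0.0688  0.0969 -0.1283]
 [ 0.0817  0.1232 -0.1114]
 [ 0.0895  0.2053 -0.0244]]
```

View pics/s5.png

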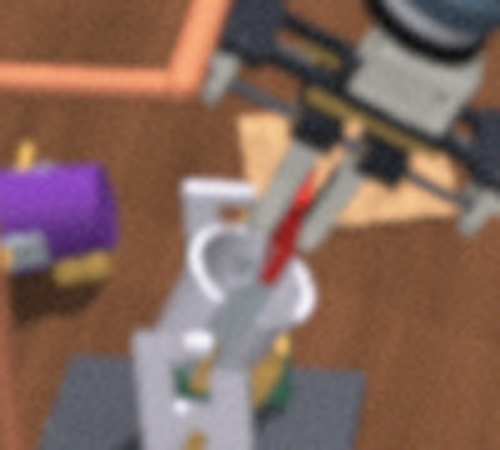

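The force is along -y_t with drag, and the side crop shows the crossbar tip at (215,80) beside the pipe end at (180,90). So the crossbar is touching the pipe, not the keeper roof. I'll put the pins back in their pockets, release, and come back with more lean.

Emit:
jog_arm(
  series=[
    [255, 0, -0.025, 0.124, 0],
    [255, 0, -0.025, 0.124, 0],
    [255, 0, -0.025, 0.124, 0],
    [255, 0, 0, 0, 0],
  ],
)

```text
t: 16.6
eef_pos: [0.6186, 0.1756, 0.1849]
orientation: [2.626, -0.009, 1.579]
wrist_force: [-6.5, 0.5, -8.3]
width: 0.124
grasp_force: 60.0
```

Emit:
jog_arm(
  series=[
    [255, 0, -0.05, 0.087, 0],
    [255, 0, -0.05, 0.087, 0],
    [255, 0, 0, 0, 0],
  ],
)

```text
t: 16.9
eef_pos: [0.6208, 0.1757, 0.1817]
orientation: [2.621, -0.01, 1.578]
wrist_force: [-0.3, 0.1, -3.8]
width: 0.128
grasp_force: 60.0
```

Emit:
jog_arm(
  series=[
    [255, 0, -0.067, 0.02, 0],
    [255, 0, 0, 0, 0],
  ],
)

```text
t: 17.1
eef_pos: [0.6194, 0.1757, 0.1805]
orientation: [2.621, -0.01, 1.579]
wrist_force: [0.7, -0.2, -3.9]
width: 0.124
grasp_force: 60.0
```

Emit:
jog_arm(
  series=[
    [255, 0, -0.02, 0.035, 0],
    [255, 0, 0, 0, 0],
  ],
)

```text
t: 17.3
eef_pos: [0.6195, 0.1759, 0.1803]
orientation: [2.62, -0.01, 1.579]
wrist_force: [-2.8, 0.7, 4.5]
width: 0.125
grasp_force: 60.0
```

Emit:
jog_arm(
  series=[
    [255, 0, -0.02, 0.035, 0],
    [255, 0, 0, 0, 0],
  ],
)

```text
t: 17.5
eef_pos: [0.6196, 0.1759, 0.1801]
orientation: [2.619, -0.01, 1.579]
wrist_force: [-5.7, 1.7, 9.8]
width: 0.124
grasp_force: 60.0
```

Emit:
jog_arm(
  series=[
    [255, 0, 0.025, -0.045, 0],
    [0, 0, 0, 0, 0],
    [0, 0, 0, 0, 0],
    [0, 0, 0, 0, 0],
    [0, 0, 0, 0, 0],
  ],
)

```text
t: 18.0
eef_pos: [0.618, 0.1756, 0.178]
orientation: [2.625, -0.01, 1.578]
wrist_force: [-0.6, -0.7, -0.9]
width: 0.42
grasp_force: 0.0
```

Emit:
jog_arm(
  series=[
    [0, 0, 0, 0, 0],
    [0, 0, -0.2, -0.5, 0],
    [0, 0, -0.1, -0.8, 0],
    [0, 0, 0, -1, 0],
    [0, 0, 0, -1, 0],
  ],
)

```text
t: 18.5
eef_pos: [0.5694, 0.1746, 0.2472]
orientation: [2.625, -0.01, 1.579]
wrist_force: [0.7, 0.1, 0.1]
width: 0.85
grasp_force: 0.0
```

```bash
python3 w.py w6; python3 - <<'E'
# fit planar arm from logged poses: shoulder height h, L1, L2, tool L, radial offset
import numpy as np
from scipy.optimize import least_squares
D=[(.259329,1.5361,1.348,.5494**2,.2178),(.11668,.80703,2.2185,.4382**2+.1102**2,.5943),(-.15417,1.68901,1.10053,.4998**2+.1762**2,.3853),(.43139,.36431,2.0305,.6437**2+.2338**2,.6155),(.4355,.18793,2.0034,.6765**2+.2071**2,.6982),(.1968,1.844,.588,.6194**2+.1756**2,.1804)]
def f(p):
    h,a,b,c,r0,o=p; e=[]
    for q2,q3,q5,rr,z in D:
        A=q2;B=q2+q3;Cc=q2+q3+q5
        x=r0+a*np.sin(A)+b*np.sin(B)+c*np.sin(Cc); zz=h+a*np.cos(A)+b*np.cos(B)+c*np.cos(Cc)
        e+=[x-np.sqrt(rr-o*o),zz-z]
    return e
r=least_squares(f,[.3,.4,.4,.25,0,.11]); print(r.x.round(4),np.abs(r.fun).max())
E
```

```text
[0.56939117 0.17455027 0.24717031] [ 2.62498342 -0.009512    1.57850196] [0.69953889 0.12015979 0.06430891] [ 0.14852239  0.04297818  1.84354329 -0.09042238  0.74372972  0.19389762]
bar 1596 [[-0.0433  0.0044  0.0572]
 [ 0.0017  0.0097  0.0586]
 [ 0.0423  0.0152  0.0599]]
pipe 4510 [[ 0.0208  0.1047 -0.0571]
 [ 0.0593  0.111  -0.0539]
 [ 0.0859  0.1923 -0.0097]]
[ 0.0873  0.7351  0.4476  0.4876 -0.246   0.407 ] 0.03719137442344611<stdin>:10: RuntimeWarning: invalid value encountered in sqrt
```

Emit:
jog_arm(
  series=[
    [0, 0, 0, -1, 0],
    [0, 0, 0, -1, 0],
    [0, 0, 0, -1, 0],
    [0, -0.2, 0, -1, 0],
    [0, -0.3, 1, -0.7, 0],
  ],
)

```text
t: 19.05
eef_pos: [0.5313, 0.1612, 0.3609]
orientation: [2.626, -0.01, 1.58]
wrist_force: [0.4, 0.2, -1.1]
width: 1.004
grasp_force: 0.0
```

Emit:
jog_arm(
  series=[
    [0, -0.3, 1, -0.7, 0],
    [0, -0.3, 1, -0.7, 0],
    [0, -0.3, 1, -0.7, 0],
    [0, -0.3, 1, -0.7, 0],
    [0, -0.3, 1, -0.7, 0],
  ],
)

```text
t: 19.55
eef_pos: [0.6001, 0.1221, 0.4994]
orientation: [2.624, -0.01, 1.579]
wrist_force: [-0.2, -0.0, 0.1]
width: 0.995
grasp_force: 0.0
```

Emit:
jog_arm(
  series=[
    [0, -0.3, 1, -0.7, 0],
    [0, -0.3, 1, -0.7, 0],
    [0, -0.3, 1, -0.7, 0],
    [0, -0.3, 1, -0.7, 0],
    [0, -0.3, 1, -0.7, 0],
  ],
)

```text
t: 20.05
eef_pos: [0.6657, 0.0839, 0.637]
orientation: [2.624, -0.01, 1.578]
wrist_force: [0.6, 0.2, 0.7]
width: 0.996
grasp_force: 0.0
```

Emit:
jog_arm(
  series=[
    [0, 0, 1, -0.7, 0],
    [0, 0, 1, -0.7, 0],
    [0, 0, 0.8, -0.6, 0],
    [0, 0, 0.8, -0.6, 0],
  ],
)

```text
t: 20.45
eef_pos: [0.7011, 0.0809, 0.7058]
orientation: [2.618, -0.013, 1.579]
wrist_force: [-0.1, -0.8, -2.2]
width: 1.001
grasp_force: 0.0
```

```bash
python3 -c "
from look import *
s,R=T();print(s['joints'],s['orientation']);print(R.round(4))"
```

```text
[-0.06877752  0.41787576  0.19593674  0.0544477   2.00602789 -0.03730982] [ 2.61842978 -0.01271994  1.57887551]
[[-8.100e-03  8.663e-01  4.995e-01]
 [ 9.999e-01  6.000e-04  1.510e-02]
 [ 1.270e-02  4.996e-01 -8.662e-01]]
```

Emit:
jog_arm(
  series=[
    [0, 0, 0.8, -0.5, 0],
    [0, 0, 0.8, -0.5, 0],
    [0, 0, 0.8, -0.5, 0],
    [0, 0, 0.8, -0.5, 0],
    [0, 0, 0.8, -0.5, 0],
  ],
)

```text
t: 20.95
eef_pos: [0.7013, 0.0739, 0.7466]
orientation: [2.517, -0.017, 1.584]
wrist_force: [-0.1, 0.4, 0.7]
width: 0.997
grasp_force: 0.0
```

```bash
python3 -c "
from look import *
s,R=T();print(s['joints'],s['orientation']);print(R.round(4))"
```

```text
[-0.09261294  0.3813229   0.18694675  0.08118587  1.95173365 -0.04547442] [ 2.51738594 -0.01709804  1.58358312]
[[-1.280e-02  8.115e-01  5.842e-01]
 [ 9.998e-01  4.000e-04  2.130e-02]
 [ 1.710e-02  5.844e-01 -8.113e-01]]
```

Emit:
jog_arm(
  series=[
    [0, 0.15, -0.7, 0.35, 0],
    [0, 0.23, -1, 0.54, 0],
    [0, 0.23, -1, 0.54, 0],
    [0, 0.23, -1, 0.54, 0],
    [0, 0.23, -1, 0.54, 0],
  ],
)

```text
t: 21.45
eef_pos: [0.6416, 0.1021, 0.6261]
orientation: [2.518, -0.017, 1.583]
wrist_force: [0.7, -0.0, 1.0]
width: 1.0
grasp_force: 0.0
```

Emit:
jog_arm(
  series=[
    [0, 0.23, -1, 0.54, 0],
    [0, 0.23, -1, 0.54, 0],
    [0, 0.23, -1, 0.54, 0],
    [0, 0.23, -1, 0.54, 0],
    [0, 0.23, -1, 0.54, 0],
  ],
)

```text
t: 21.95
eef_pos: [0.5792, 0.1323, 0.4991]
orientation: [2.518, -0.018, 1.583]
wrist_force: [-0.0, -0.2, 1.0]
width: 0.998
grasp_force: 0.0
```

Emit:
jog_arm(
  series=[
    [0, 0.23, -1, 0.54, 0],
    [0, 0.23, -1, 0.54, 0],
    [0, 0.23, -1, 0.54, 0],
    [0, 0.23, -1, 0.54, 0],
    [0, 0.23, -1, 0.54, 0],
  ],
)

```text
t: 22.45
eef_pos: [0.5166, 0.1625, 0.3721]
orientation: [2.518, -0.018, 1.583]
wrist_force: [0.9, 0.5, 0.1]
width: 1.0
grasp_force: 0.0
```

Emit:
jog_arm(
  series=[
    [0, 0.23, -0.9, 0.5, 0],
    [0, 0, -0.5, 0.3, 0],
    [0, 0, 0, 0, 0],
  ],
)

```text
t: 22.75
eef_pos: [0.4984, 0.1686, 0.3337]
orientation: [2.523, -0.017, 1.584]
wrist_force: [0.1, 0.2, -0.5]
width: 1.0
grasp_force: 0.0
```

```bash
cat > go.py <<'E'
import sys
from look import *
s,R=T(); d=np.array(eval(sys.argv[1]))-s['eef_pos']; print(s['eef_pos'],s['orientation'],"units",(R.T@d/.025).round(3))
E
python3 go.py "(.6163,.1755,.1743)"; python3 w.py w7
```

```text
[0.49844864 0.168628   0.33367864] [ 2.5234217  -0.0172836   1.58403383] units [0.102 0.148 7.931]
[0.49844864 0.168628   0.33367864] [ 2.5234217  -0.0172836   1.58403383] [ 0.09896528  0.16932055 -0.49599006] [ 0.16727314 -0.2004375   1.89616503 -0.10143747  0.83403049  0.20401281]
pipe 3423 [[-0.0498  0.1186  0.0663]
 [ 0.0372  0.1264  0.0692]
 [ 0.0894  0.2055  0.1291]]
```

Emit:
jog_arm(
  series=[
    [0, 0.1, 0.15, 1, 0],
    [0, 0, 0, 1, 0],
    [0, 0, 0, 1, 0],
    [0, 0, 0, 1, 0],
    [0, 0, 0, 1, 0],
  ],
)

```text
t: 23.3
eef_pos: [0.578, 0.1735, 0.2372]
orientation: [2.517, -0.018, 1.583]
wrist_force: [0.2, -0.7, -0.0]
width: 0.998
grasp_force: 0.0
```

Emit:
jog_arm(
  series=[
    [0, 0, 0, 0.9, 0],
    [0, 0, 0, 0.8, 0],
    [0, 0, 0, 0.7, 0],
    [0, 0, 0, 0.5, 0],
    [0, 0, 0, 0, 0],
  ],
)

```text
t: 23.8
eef_pos: [0.6187, 0.1748, 0.176]
orientation: [2.522, -0.017, 1.583]
wrist_force: [-0.1, -0.2, -0.2]
width: 0.998
grasp_force: 0.0
```

```bash
python3 go.py "(.6163,.1755,.1743)"; python3 w.py w8
```

```text
[0.6187122  0.17479184 0.17595395] [ 2.522139   -0.01725119  1.58260469] units [ 0.028 -0.117 -0.002]
[0.6187122  0.17479184 0.17595395] [ 2.522139   -0.01725119  1.58260469] [-0.07093158 -0.20892122 -0.15903677] [ 0.13544276  0.1741411   1.94508877 -0.14553277  0.40890341  0.24443884]
bar 3443 [[-0.0418 -0.0027 -0.0287]
 [ 0.0164  0.0038 -0.027 ]
 [ 0.0446  0.01   -0.009 ]]
pipe 2027 [[-0.0273  0.1109 -0.1298]
 [ 0.0013  0.1326 -0.1243]
 [ 0.0879  0.2028 -0.0198]]
```

Emit:
jog_arm(
  series=[
    [255, 0, -0.11, 0, 0],
    [255, 0, 0, 0, 0],
    [255, 0, 0, 0, 0],
    [255, 0, 0, 0, 0],
    [255, 0, 0, 0, 0],
  ],
  newtons=60,
)

```text
t: 24.35
eef_pos: [0.6153, 0.1753, 0.1753]
orientation: [2.521, -0.017, 1.584]
wrist_force: [-0.8, 0.3, 0.4]
width: 0.619
grasp_force: 0.0
```

Emit:
jog_arm(
  series=[
    [255, 0, 0, 0, 0],
    [255, 0, 0, 0, 0],
    [255, 0, 0, 0, 0],
    [255, 0, 0, 0, 0],
    [255, 0, 0, 0, 0],
  ],
)

```text
t: 24.85
eef_pos: [0.6153, 0.1752, 0.1748]
orientation: [2.522, -0.017, 1.583]
wrist_force: [-0.4, -0.2, 0.1]
width: 0.188
grasp_force: 0.0
```

Emit:
jog_arm(
  series=[
    [255, 0, 0, 0, 0],
    [255, 0, 0, 0, 0],
    [255, 0, 0, 0, 0],
  ],
)

```text
t: 25.15
eef_pos: [0.6154, 0.1752, 0.1749]
orientation: [2.521, -0.017, 1.584]
wrist_force: [1.4, -0.2, -0.0]
width: 0.125
grasp_force: 60.0
```

```bash
python3 w.py w9; python3 -c "
from look import *
s,R=T();print(s['ft_torque'],s['width'])"
```

```text
[0.61539065 0.1752066  0.17490701] [ 2.52147851 -0.01724069  1.58358083] [ 1.36361219 -0.18791564 -0.01841941] [ 0.13706202  0.17034167  1.95352162 -0.14846157  0.40376173  0.24791472]
bar 3102 [[-0.042  -0.0058 -0.0276]
 [ 0.0164 -0.0006 -0.0261]
 [ 0.0442  0.0052 -0.0131]]
pipe 2036 [[-0.0305  0.1141 -0.1287]
 [-0.002   0.1342 -0.1232]
 [ 0.0873  0.2056 -0.0184]]
[-0.09687447  0.10262344  0.09028763] 0.13332724416248742
```

Emit:
jog_arm(
  series=[
    [255, 0, 0.058, -0.081, 0],
    [255, 0, 0.058, -0.081, 0],
    [255, 0, 0, 0, 0],
  ],
)

```text
t: 25.5
eef_pos: [0.6147, 0.175, 0.1793]
orientation: [2.523, -0.017, 1.583]
wrist_force: [1.0, 0.2, -3.4]
width: 0.123
grasp_force: 60.0
```

Emit:
jog_arm(
  series=[
    [255, 0, 0.037, -0.121, 0],
    [255, 0, 0.037, -0.121, 0],
    [255, 0, 0.037, -0.121, 0],
    [255, 0, 0, 0, 0],
  ],
)

```text
t: 25.9
eef_pos: [0.6124, 0.175, 0.1896]
orientation: [2.521, -0.018, 1.583]
wrist_force: [0.4, -0.7, -4.0]
width: 0.124
grasp_force: 60.0
```

Emit:
jog_arm(
  series=[
    [255, 0, 0.07, -0.098, 0],
    [255, 0, 0.07, -0.098, 0],
    [255, 0, 0, 0, 0],
  ],
)

```text
t: 26.2
eef_pos: [0.6127, 0.1748, 0.1956]
orientation: [2.521, -0.017, 1.583]
wrist_force: [0.4, 0.0, -3.7]
width: 0.124
grasp_force: 60.0
```

```bash
python3 w.py w10; python3 -c "
from look import *
s,R=T();print(s['ft_torque'],s['width'])"
```

```text
[0.61270269 0.17483765 0.19562203] [ 2.52051582 -0.01748299  1.58342964] [ 0.42627128  0.02108911 -3.71255008] [ 0.13706514  0.13802443  1.93299277 -0.13259348  0.45512541  0.23067733]
bar 3072 [[-0.0422 -0.0057 -0.0275]
 [ 0.0164 -0.0001 -0.0261]
 [ 0.0442  0.0052 -0.0135]]
pipe 2414 [[ 0.0281  0.1033 -0.1102]
 [ 0.0544  0.1078 -0.1039]
 [ 0.0872  0.1967 -0.0003]]
[-0.09359035  0.78569904 -0.0104217 ] 0.1253879572143427
```

Free lift: 21 mm up with only the weight (3.9 N) on the wrist. From here I'll feel for the roof.

Emit:
jog_arm(
  series=[
    [255, 0, 0.035, -0.049, 0],
    [255, 0, 0.035, -0.049, 0],
    [255, 0, 0, 0, 0],
  ],
)

```text
t: 26.55
eef_pos: [0.6124, 0.1748, 0.1981]
orientation: [2.521, -0.017, 1.583]
wrist_force: [0.2, 1.1, -3.1]
width: 0.124
grasp_force: 60.0
```

Emit:
jog_arm(
  series=[
    [255, 0, 0.023, -0.033, 0],
    [255, 0, 0.023, -0.033, 0],
    [255, 0, 0, 0, 0],
  ],
)

```text
t: 26.85
eef_pos: [0.6124, 0.1747, 0.2001]
orientation: [2.521, -0.017, 1.583]
wrist_force: [0.0, -0.1, -3.7]
width: 0.119
grasp_force: 60.0
```

Emit:
jog_arm(
  series=[
    [255, 0, 0.023, -0.033, 0],
    [255, 0, 0, 0, 0],
  ],
)

```text
t: 27.05
eef_pos: [0.6122, 0.1747, 0.2008]
orientation: [2.522, -0.017, 1.583]
wrist_force: [-0.3, -1.4, -4.0]
width: 0.126
grasp_force: 60.0
```

Emit:
jog_arm(
  series=[
    [255, 0, 0.023, -0.033, 0],
    [255, 0, 0, 0, 0],
  ],
)

```text
t: 27.25
eef_pos: [0.6118, 0.1746, 0.2013]
orientation: [2.523, -0.017, 1.583]
wrist_force: [0.7, 1.2, -6.5]
width: 0.126
grasp_force: 60.0
```

Emit:
jog_arm(
  series=[
    [255, 0, 0.023, -0.033, 0],
    [255, 0, 0, 0, 0],
  ],
)

```text
t: 27.45
eef_pos: [0.6114, 0.1745, 0.2015]
orientation: [2.525, -0.017, 1.583]
wrist_force: [3.1, 1.1, -11.0]
width: 0.128
grasp_force: 60.0
```

Roof contact: the downward force rose to 11 N after about 26 mm of travel. Letting down.

Emit:
jog_arm(
  series=[
    [255, 0, -0.046, 0.065, 0],
    [255, 0, -0.04, 0.055, 0],
    [255, 0, 0, 0, 0],
  ],
)

```text
t: 27.75
eef_pos: [0.6128, 0.1748, 0.2]
orientation: [2.52, -0.018, 1.583]
wrist_force: [-0.4, -0.5, -3.5]
width: 0.126
grasp_force: 60.0
```

Emit:
jog_arm(
  series=[
    [255, 0, -0.023, 0.033, 0],
    [255, 0, -0.1, -0.071, 0],
    [255, 0, -0.163, -0.116, 0],
    [255, 0, 0, 0, 0],
  ],
)

```text
t: 28.15
eef_pos: [0.6032, 0.1747, 0.198]
orientation: [2.522, -0.017, 1.584]
wrist_force: [0.2, -0.1, -3.7]
width: 0.127
grasp_force: 60.0
```

Emit:
jog_arm(
  series=[
    [255, 0, -0.155, -0.128, 0],
    [255, 0, -0.163, -0.116, 0],
    [255, 0, -0.163, -0.116, 0],
    [255, 0, 0, 0, 0],
  ],
)

```text
t: 28.55
eef_pos: [0.5882, 0.1745, 0.1983]
orientation: [2.522, -0.017, 1.584]
wrist_force: [0.1, 0.4, -3.8]
width: 0.124
grasp_force: 60.0
```

Emit:
jog_arm(
  series=[
    [255, 0, -0.163, -0.116, 0],
    [255, 0, -0.163, -0.116, 0],
    [255, 0, -0.163, -0.116, 0],
    [255, 0, 0, 0, 0],
  ],
)

```text
t: 28.95
eef_pos: [0.5732, 0.1743, 0.1982]
orientation: [2.522, -0.017, 1.584]
wrist_force: [0.7, -0.6, -4.4]
width: 0.124
grasp_force: 60.0
```

Emit:
jog_arm(
  series=[
    [255, 0, -0.163, -0.116, 0],
    [255, 0, -0.163, -0.116, 0],
    [255, 0, -0.163, -0.116, 0],
    [255, 0, -0.163, -0.116, 0],
  ],
)

```text
t: 29.35
eef_pos: [0.5536, 0.174, 0.1984]
orientation: [2.522, -0.017, 1.583]
wrist_force: [0.7, -0.1, -3.7]
width: 0.126
grasp_force: 60.0
```

Emit:
jog_arm(
  series=[
    [255, 0, 0.15, -0.25, 0],
    [255, 0, 0.25, -0.4, 0],
    [255, 0, 0.3, -0.5, 0],
    [255, 0, 0.3, -0.5, 0],
    [255, 0, 0.3, -0.5, 0],
  ],
)

```text
t: 29.85
eef_pos: [0.5495, 0.1729, 0.2624]
orientation: [2.521, -0.018, 1.584]
wrist_force: [-0.3, -0.7, -4.4]
width: 0.126
grasp_force: 60.0
```

Emit:
jog_arm(
  series=[
    [255, 0, 0.3, -0.5, 0],
    [255, 0, 0.3, -0.5, 0],
    [255, 0, 0.3, -0.5, 0],
    [255, 0, 0.3, -0.5, 0],
    [255, 0, 0.3, -0.5, 0],
  ],
)

```text
t: 30.35
eef_pos: [0.5435, 0.1716, 0.3351]
orientation: [2.521, -0.018, 1.584]
wrist_force: [0.2, -1.0, -3.9]
width: 0.125
grasp_force: 60.0
```

```bash
python3 -c "
from look import *
s,R=T();print(s['joints'],s['ft_torque'])"; python3 w.py w11
```

```text
[ 0.1545811  -0.1160389   1.82683855 -0.09363414  0.81537987  0.18996206] [-0.11530731  0.77608477 -0.0132049 ]
[0.54347536 0.17155236 0.33506924] [ 2.52094548 -0.0175282   1.58359333] [ 0.24718654 -0.97898534 -3.86394956] [ 0.1545811  -0.1160389   1.82683855 -0.09363414  0.81537987  0.18996206]
bar 3036 [[-0.042  -0.0057 -0.0276]
 [ 0.0165 -0.0001 -0.0261]
 [ 0.0442  0.0051 -0.0136]]
pipe 3923 [[-0.0208  0.0812  0.0418]
 [ 0.0503  0.0898  0.0448]
 [ 0.0875  0.1697  0.1057]]
```

```bash
cat > kin.py <<'E'
import numpy as np
from scipy.optimize import least_squares
from scipy.spatial.transform import Rotation as Rr
rx=lambda a:Rr.from_euler('x',a).as_matrix(); ry=lambda a:Rr.from_euler('y',a).as_matrix(); rz=lambda a:Rr.from_euler('z',a).as_matrix()
D=[([-1.38776,.25933,1.53611,0,1.34801],(.20689,-.50899,.21782)),([-.00127,.11668,.80703,0,2.21853],(.4382,.1102,.5943)),
([-.07464,.23821,.18805,.04747,2.70818],(.3673,.091,.7371)),([-.05865,.18184,.18787,.03581,2.70807],(.3362,.0968,.7566)),
([.32785,-.01424,.18801,-.26088,2.70804],(.1801,.1363,.8115)),([.58353,-.06795,.18804,-.53065,2.70813],(.1209,.1192,.824)),
([.04776,-.08004,.86253,-.06151,2.02825],(.4142,.1105,.6675)),([.25012,.43139,.36431,-.13305,2.03052],(.6437,.2338,.6155)),
([.1799,.4355,.18793,-.08453,2.0034],(.6765,.2071,.6982)),([.18339,-.15417,1.68901,-.08795,1.10053],(.49981,.17617,.38533)),
([.13474,.19683,1.84397,-.09827,.58803],(.6194,.17563,.18042)),([-.09261,.38132,.18695,.08119,1.95173],(.7013,.0739,.7466)),
([.13544,.17414,1.94509,-.14553,.4089],(.61871,.17479,.17595)),([.15458,-.11604,1.82684,-.09363,.81538],(.54348,.17155,.33507))]
def fk(p,q):
    h,a,e,b,c,d1,d4,r0=p
    A=ry(q[1]);B=ry(q[1]+q[2]);C=B@rz(q[3])
    v=np.array([r0,d1,h])+A@[0,0,a]+B@[e,0,b]+C@[0,d4,0]+C@ry(q[4])@[0,0,c]
    return rz(q[0])@v
f=lambda p:np.concatenate([fk(p,q)-x for q,x in D])
r=least_squares(f,[.3,.4,0,.4,.25,.05,.05,0]); P=r.x
if __name__=="__main__": print(P.round(4),np.abs(r.fun).max())
E
python3 kin.py
```

```text
[ 0.2217  0.5344  0.0602  0.4259  0.3668  0.1108 -0.      0.    ] 5.300853310474807e-05
```

```bash
cat >> kin.py <<'E'
lo=np.array([-3.14,-.91,.19,-1.22,.22,-3.12]); hi=np.array([3.14,2.08,2.58,4.36,2.71,3.12])
M=None
def rot(q): return rz(q[0])@ry(q[1]+q[2])@rz(q[3])@ry(q[4])@rz(q[5])@M
M=np.eye(3); q0=[.15458,-.11604,1.82684,-.09363,.81538,.18996]
M=rot(q0).T@Rr.from_euler('xyz',[2.52095,-.01753,1.58359]).as_matrix()
def ik(x,R,q0,w=.3):
    g=lambda q:np.r_[fk(P,q)-x, w*Rr.from_matrix(R.T@rot(q)).as_rotvec()]
    s=least_squares(g,np.clip(q0,lo+1e-6,hi-1e-6),bounds=(lo,hi)); return s.x,np.abs(s.fun).max()
E
python3 - <<'E'
from kin import *
import pickle
from h import cloud
print(M.round(3)); print(np.abs(rot([.58353,-.06795,.18804,-.53065,2.70813,.07432])-Rr.from_euler('xyz',[2.808,.036,1.556]).as_matrix()).max())
for n in("side","top"):
    m,p,z=pickle.load(open("d0.pkl","rb"))[n]; C=cloud(m,z)[z>0]
    k=(C[:,0]<-.12)&(C[:,0]>-1.2)&(abs(C[:,1])<1)&(C[:,2]>.08); Q=C[k]
    h,_=np.histogramdd(Q[:,:2],bins=[np.arange(-1.2,0,.2),np.arange(-1,1.01,.25)]); print(n,len(Q),Q.min(0) if len(Q) else 0); print(h.astype(int))
# path IK: circle right, with turn
R=rot(q0); q=np.array(q0)
for sgn in(-1,1):
  q=np.array(q0)
  for i in range(0,31):
    th=.305+sgn*i/30*3.05; x=np.array([.57*np.cos(th),.57*np.sin(th),.5]); turn=-sgn*min(i/30,1)*np.radians(100)
    q,e=ik(x,R@rz(turn),q)
    if i%3==0: print(round(th,2),q.round(2),round(e,4))
E
```

```text
[[-0. -1.  0.]
 [ 1. -0. -0.]
 [ 0.  0.  1.]]
0.0005801739111596937
side 0 0
[[0 0 0 0 0 0 0 0]
 [0 0 0 0 0 0 0 0]
 [0 0 0 0 0 0 0 0]
 [0 0 0 0 0 0 0 0]
 [0 0 0 0 0 0 0 0]]
top 0 0
[[0 0 0 0 0 0 0 0]
 [0 0 0 0 0 0 0 0]
 [0 0 0 0 0 0 0 0]
 [0 0 0 0 0 0 0 0]
 [0 0 0 0 0 0 0 0]]
0.3 [ 0.15 -0.14  1.46 -0.07  1.21  0.15] 0.0
0.0 [-0.34 -0.17  1.48  0.23  1.25 -0.18] 0.0
-0.3 [-0.8  -0.13  1.45  0.45  1.39 -0.44] 0.0
-0.61 [-1.19 -0.04  1.37  0.58  1.57 -0.6 ] 0.0
-0.92 [-1.52  0.07  1.26  0.63  1.76 -0.69] 0.0
-1.22 [-1.81  0.2   1.11  0.65  1.94 -0.73] 0.0
-1.52 [-2.07  0.33  0.94  0.63  2.13 -0.76] 0.0
-1.83 [-2.31  0.46  0.74  0.6   2.31 -0.77] 0.0
-2.13 [-2.54  0.58  0.54  0.54  2.49 -0.8 ] 0.0
-2.44 [-2.76  0.7   0.32  0.44  2.67 -0.86] 0.0
-2.74 [-2.99  0.73  0.29  0.18  2.71 -1.11] 0.0087
0.3 [ 0.15 -0.14  1.46 -0.07  1.21  0.15] 0.0
0.61 [ 0.62 -0.07  1.4  -0.34  1.29  0.45] 0.0
0.92 [ 1.04  0.04  1.29 -0.51  1.46  0.65] 0.0
1.22 [ 1.39  0.17  1.15 -0.61  1.66  0.75] 0.0
1.52 [ 1.7   0.3   0.98 -0.65  1.86  0.8 ] 0.0
1.83 [ 1.98  0.43  0.79 -0.66  2.07  0.82] 0.0
2.13 [ 2.24  0.55  0.59 -0.67  2.28  0.82] 0.0
2.44 [ 2.49  0.68  0.38 -0.66  2.49  0.81] 0.0
2.75 [ 2.72  0.77  0.19 -0.61  2.67  0.84] 0.002
3.05 [ 2.94  0.76  0.23 -0.35  2.71  1.09] 0.0094
3.35 [3.14 0.73 0.29 0.02 2.71 1.41] 0.0131
```

```bash
cat > sim.py <<'E'
from kin import *
def step(q,row,w):
    x=fk(P,q);R=rot(q)
    return ik(x+R@(np.array(row[1:4])*.025),R@rz(np.radians(4*row[4])),q,w)[0]
def info(q):
    zt=rot(q)[:,2]; return fk(P,q).round(3),"lean",zt[:2].round(3),"q",q.round(2)
E
python3 - <<'E'
from sim import *
for w in(.1,.2,.3,.5,1):
    q=np.array([.32785,-.01424,.18801,-.26088,2.70804,.08335])
    for i in range(3): q=step(q,[0,-.5,-.8,-.8,0],w)
    a=fk(P,q).round(3),Rr.from_matrix(rot(q)).as_euler('xyz')[:2].round(3)
    q=np.array([.21739,.48228,.18854,-.12156,2.09866,.14023])
    for i in range(5): q=step(q,[0,.2,.7,-.5,0],w)
    print(w,a,fk(P,q).round(3),Rr.from_matrix(rot(q)).as_euler('xyz')[:2].round(3))
print("obs (.1209,.1192,.824) 2.808 .036 | (.6697,.2258,.6698) 2.691 .006")
E
```

```text
0.1 (array([0.104, 0.099, 0.839]), array([2.717e+00, 2.000e-03])) [0.701 0.242 0.74 ] [ 2.464 -0.047]
0.2 (array([0.105, 0.101, 0.831]), array([2.772, 0.025])) [0.693 0.238 0.722] [ 2.522 -0.034]
0.3 (array([0.106, 0.103, 0.825]), array([2.796, 0.034])) [0.684 0.233 0.703] [ 2.582 -0.02 ]
0.5 (array([0.108, 0.106, 0.815]), array([2.834, 0.03 ])) [0.672 0.227 0.679] [ 2.663e+00 -1.000e-03]
1 (array([0.11 , 0.108, 0.808]), array([2.862, 0.025])) [0.662 0.222 0.661] [2.729 0.016]
obs (.1209,.1192,.824) 2.808 .036 | (.6697,.2258,.6698) 2.691 .006
```

```bash
cat > plan.py <<'E'
from sim import *
import json
def goto(q,wp,turn=0,w=.6,nmax=60,out=None,smax=1.0):
    """rows towards a world waypoint, turn = units of tool z turn spread at 1/row"""
    for i in range(nmax):
        d=np.array(wp)-fk(P,q); n=np.linalg.norm(d)
        if n<.012 and abs(turn)<.5: break
        v=rot(q).T@(d*min(1,smax*.025/n)/.025); v=np.clip(np.round(v,2),-1,1)
        t=float(np.clip(turn,-1,1)); turn-=t
        row=[255]+[float(a) for a in v]+[t]; q2=step(q,row,w)
        if np.abs(q2-q).max()>.2: print("jump",i,(q2-q).round(2))
        q=q2; out.append(row)
    return q
def show(out,q):
    for i in range(0,len(out),5): print(json.dumps(out[i:i+5]))
    print(len(out),*info(q))
E
python3 - <<'E'
from plan import *
q=np.array(q0); o=[]
q=goto(q,(.42,-.10,.5),12,out=o); print(len(o),*info(q))
q=goto(q,(.12,-.42,.5),10,out=o); print(len(o),*info(q))
q=goto(q,(-.42,-.36,.5),0,out=o); print(len(o),*info(q))
q1=q
for tgt in ((-.9,0,.6),(-.9,-.3,.6),(-.7,-.2,1.0),(-.9,-.2,.9)):
    q=q1; oo=[]
    for k in range(6):
        q=goto(q,tgt,0,nmax=8,out=oo); print(tgt,len(oo),*info(q))
E
```

```text
14 [ 0.42 -0.1   0.5 ] lean [0.581 0.022] q [-0.98 -0.42  1.64  0.52  1.56 -0.06]
32 [ 0.12 -0.42  0.5 ] lean [0.581 0.022] q [-2.04 -0.01  1.34  0.61  2.06 -0.29]
54 [-0.42 -0.36  0.5 ] lean [0.581 0.022] q [-2.77  0.64  0.43  0.4   2.62 -0.95]
(-0.9, 0, 0.6) 8 [-0.531 -0.232  0.484] lean [ 0.547 -0.009] q [-2.98  0.76  0.23  0.23  2.71 -1.26]
(-0.9, 0, 0.6) 16 [-0.589 -0.125  0.461] lean [ 0.494 -0.034] q [-3.14  0.8   0.19  0.08  2.67 -1.53]
(-0.9, 0, 0.6) 24 [-0.618 -0.107  0.444] lean [0.423 0.014] q [-3.14  0.8   0.19 -0.03  2.59 -1.62]
(-0.9, 0, 0.6) 32 [-0.644 -0.089  0.44 ] lean [0.337 0.063] q [-3.14  0.79  0.19 -0.1   2.5  -1.69]
(-0.9, 0, 0.6) 40 [-0.67  -0.071  0.444] lean [0.237 0.111] q [-3.14  0.77  0.19 -0.17  2.41 -1.74]
(-0.9, 0, 0.6) 48 [-0.699 -0.054  0.454] lean [0.126 0.158] q [-3.14  0.75  0.19 -0.22  2.32 -1.78]
(-0.9, -0.3, 0.6) 8 [-0.523 -0.306  0.47 ] lean [ 0.543 -0.031] q [-2.9   0.8   0.19  0.37  2.68 -1.06]
(-0.9, -0.3, 0.6) 16 [-0.575 -0.266  0.446] lean [ 0.485 -0.087] q [-2.98  0.82  0.19  0.33  2.6  -1.18]
(-0.9, -0.3, 0.6) 24 [-0.612 -0.251  0.437
[... 935 characters left out ...]
31  0.669] lean [ 0.163 -0.325] q [-3.14  0.45  0.19  0.66  2.58 -0.94]
(-0.9, -0.2, 0.9) 8 [-0.485 -0.291  0.524] lean [ 0.524 -0.047] q [-2.91  0.7   0.23  0.41  2.71 -1.03]
(-0.9, -0.2, 0.9) 16 [-0.515 -0.234  0.54 ] lean [ 0.462 -0.11 ] q [-3.02  0.68  0.19  0.4   2.71 -1.13]
(-0.9, -0.2, 0.9) 24 [-0.532 -0.197  0.553] lean [ 0.401 -0.164] q [-3.1   0.65  0.19  0.41  2.68 -1.18]
(-0.9, -0.2, 0.9) 32 [-0.547 -0.189  0.561] lean [ 0.329 -0.209] q [-3.14  0.63  0.19  0.44  2.62 -1.19]
(-0.9, -0.2, 0.9) 40 [-0.563 -0.199  0.568] lean [ 0.246 -0.238] q [-3.14  0.61  0.19  0.44  2.55 -1.18]
(-0.9, -0.2, 0.9) 48 [-0.583 -0.209  0.578] lean [ 0.152 -0.266] q [-3.14  0.59  0.19  0.44  2.47 -1.17]
```

```bash
cat > greedy.py <<'E'
from plan import *
import itertools
def greedy(q,n=10,w=.6,tol=.02):
    out=[]; L=lambda q:np.linalg.norm(rot(q)[:2,2])
    for k in range(n):
        best=None
        for c in itertools.product((-1,0,1),repeat=3):
            if c==(0,0,0): continue
            row=[255,*map(float,c),0.0]; r=q
            for i in range(2):
                r2=step(r,row,w)
                if np.abs(r2-r).max()>.17 or fk(P,r2)[2]<.36: r2=None;break
                r=r2
            if r2 is None: continue
            if best is None or L(r)<best[0]: best=(L(r),row,r)
        if best is None: break
        _,row,_=best
        for i in range(5):
            q2=step(q,row,w)
            if L(q2)>L(q): break
            q=q2; out.append(row)
        print(row,len(out),round(L(q),3),*info(q),flush=True)
        if L(q)<tol or i==0: break
    return q,out
E
timeout 500 python3 - <<'E'
from greedy import *
q=np.array(q0); o=[]
q=goto(q,(.42,-.10,.5),12,out=o); q=goto(q,(.12,-.42,.5),10,out=o); qa=q
print("from mid"); greedy(qa,8)
q=goto(q,(-.42,-.36,.5),0,out=o); print("from back"); greedy(q,8)
E
```

```text
from mid
[255, -1.0, -1.0, 1.0, 0.0] 5 0.582 [ 0.086 -0.297  0.325] lean [0.581 0.022] q [-2.31 -0.19  1.91  0.45  1.86 -0.75]
[255, 1.0, 1.0, -1.0, 0.0] 10 0.582 [ 0.12 -0.42  0.5 ] lean [0.581 0.022] q [-2.04 -0.01  1.34  0.61  2.06 -0.29]
[255, -1.0, -1.0, 1.0, 0.0] 15 0.582 [ 0.086 -0.297  0.325] lean [0.581 0.022] q [-2.31 -0.19  1.91  0.45  1.86 -0.75]
[255, 1.0, 1.0, -1.0, 0.0] 20 0.582 [ 0.12 -0.42  0.5 ] lean [0.581 0.022] q [-2.04 -0.01  1.34  0.61  2.06 -0.29]
[255, -1.0, -1.0, 1.0, 0.0] 24 0.582 [ 0.093 -0.321  0.36 ] lean [0.581 0.022] q [-2.24 -0.17  1.81  0.48  1.9  -0.65]
[255, 1.0, -1.0, -1.0, 0.0] 25 0.582 [ 0.097 -0.296  0.395] lean [0.581 0.022] q [-2.28 -0.23  1.77  0.49  2.   -0.64]
[255, 1.0, -1.0, 0.0, 0.0] 26 0.582 [ 0.117 -0.27   0.41 ] lean [0.581 0.022] q [-2.29 -0.3   1.79  0.5   2.06 -0.62]
[255, -1.0, 0.0, -1.0, 0.0] 31 0.582 [-0.057 -0.277  0.439] lean [0.581 0.022] q [-2.62 -0.1   1.57  0.35  2.21 -0.96]
from back
[255, 0.0, 0.0, -1.0, 0.0] 5 0.55 [-0.44  -0.343  0.536] lean [ 0.549 -0.028] q [-2.82  0.68  0.25  0.5   2.71 -0.87]
[255, -1.0, -1.0, -1.0, 0.0] 10 0.511 [-0.547 -0.2    0.497] lean [ 0.506 -0.067] q [-3.05  0.75  0.19  0.27  2.71 -1.28]
[255, -1.0, 1.0, -1.0, 0.0] 15 0.457 [-0.582 -0.278  0.453] lean [ 0.44  -0.123] q [-2.98  0.8   0.19  0.36  2.56 -1.15]
[255, -1.0, 1.0, -1.0, 0.0] 20 0.404 [-0.613 -0.338  0.43 ] lean [ 0.354 -0.195] q [-2.94  0.82  0.19  0.41  2.42 -1.07]
[255, -1.0, 1.0, -1.0, 0.0] 25 0.374 [-0.642 -0.38   0.43 ] lean [ 0.251 -0.277] q [-2.92  0.81  0.19  0.45  2.29 -1.03]
[255, -1.0, -1.0, -1.0, 0.0] 30 0.353 [-0.707 -0.221  0.428] lean [ 0.19  -0.298] q [-3.14  0.81  0.19  0.41  2.3  -1.25]
[255, -1.0, -1.0, -1.0, 0.0] 35 0.225 [-0.735 -0.186  0.421] lean [ 0.1   -0.201] q [-3.14  0.8   0.19  0.26  2.24 -1.35]
[255, -1.0, -1.0, -1.0, 0.0] 40 0.1 [-0.754 -0.149  0.438] lean [-0.001 -0.1  ] q [-3.14  0.77  0.19  0.12  2.18 -1.43]
```

```bash
timeout 500 python3 - <<'E'
from greedy import *
from workcell import bot
q=np.array(bot.sense()['joints']); o=[]
q=goto(q,(.42,-.10,.5),12,out=o,smax=1.15); q=goto(q,(.1,-.38,.5),10,out=o,smax=1.15)
q=goto(q,(-.46,-.22,.5),0,out=o,smax=1.15); show(o,q)
greedy(q,9)
E
```

```text
[[255, -0.9, -0.02, -0.71, 1.0], [255, -0.9, 0.04, -0.71, 1.0], [255, -0.9, 0.1, -0.71, 1.0], [255, -0.89, 0.17, -0.71, 1.0], [255, -0.88, 0.23, -0.71, 1.0]]
[[255, -0.86, 0.29, -0.71, 1.0], [255, -0.83, 0.35, -0.71, 1.0], [255, -0.81, 0.4, -0.71, 1.0], [255, -0.78, 0.46, -0.71, 1.0], [255, -0.74, 0.51, -0.71, 1.0]]
[[255, -0.71, 0.56, -0.71, 1.0], [255, -0.55, 0.51, -0.59, 1.0], [255, -1.0, 0.08, -0.52, 1.0], [255, -1.0, 0.16, -0.52, 1.0], [255, -1.0, 0.23, -0.52, 1.0]]
[[255, -0.98, 0.29, -0.52, 1.0], [255, -0.96, 0.36, -0.52, 1.0], [255, -0.93, 0.43, -0.52, 1.0], [255, -0.9, 0.49, -0.52, 1.0], [255, -0.86, 0.55, -0.52, 1.0]]
[[255, -0.82, 0.61, -0.53, 1.0], [255, -0.77, 0.67, -0.52, 1.0], [255, -0.73, 0.72, -0.53, 0.0], [255, -0.73, 0.72, -0.52, 0.0], [255, -0.72, 0.72, -0.53, 0.0]]
[[255, -0.73, 0.72, -0.52, 0.0], [255, -0.59, 0.6, -0.43, 0.0], [255, -0.88, -0.36, -0.64, 0.0], [255, -0.88, -0.36, -0.64, 0.0], [255, -0.88, -0.36, -0.64, 0.0]]
[[255, -0.88, -0.36, -0.64, 0.0], [255, -0.88, -0.36, -0.64, 0.0], [255, -0.88, -0.36, -0.64, 0.0], [255, -0.88, -0.36, -0.64, 0.0], [255, -
[... 760 characters left out ...]
 -1.0, -1.0, 0.0] 15 0.42 [-0.218 -0.134  0.657] lean [ 0.415 -0.06 ] q [-3.14  0.02  0.84  0.15  2.71 -1.46]
[255, 1.0, -1.0, -1.0, 0.0] 20 0.339 [-0.161 -0.099  0.67 ] lean [0.337 0.034] q [-3.14 -0.11  0.88 -0.08  2.71 -1.67]
[255, 1.0, 0.0, -1.0, 0.0] 25 0.26 [-0.106 -0.099  0.68 ] lean [0.255 0.05 ] q [-3.11 -0.22  0.91 -0.1   2.71 -1.66]
[255, 1.0, 0.0, -1.0, 0.0] 30 0.183 [-0.049 -0.117  0.687] lean [0.17  0.066] q [-2.9  -0.29  0.9  -0.06  2.71 -1.42]
[255, 1.0, 0.0, -1.0, 0.0] 35 0.114 [ 0.052 -0.163  0.716] lean [0.103 0.048] q [-2.15 -0.23  0.75  0.14  2.71 -0.49]
[255, 0.0, -1.0, -1.0, 0.0] 40 0.019 [ 0.071 -0.108  0.719] lean [0.016 0.01 ] q [-2.06 -0.33  0.77  0.02  2.71 -0.51]
```

Emit:
jog_arm(
  series=[
    [255, -0.6, -0.02, -0.5, 1],
    [255, -0.9, 0.04, -0.71, 1],
    [255, -0.9, 0.1, -0.71, 1],
    [255, -0.89, 0.17, -0.71, 1],
    [255, -0.88, 0.23, -0.71, 1],
  ],
)

```text
t: 30.9
eef_pos: [0.4935, 0.0637, 0.399]
orientation: [2.555, -0.218, 1.293]
wrist_force: [-0.4, -0.5, -3.2]
width: 0.126
grasp_force: 60.0
```

Emit:
jog_arm(
  series=[
    [255, -0.86, 0.29, -0.71, 1],
    [255, -0.83, 0.35, -0.71, 1],
    [255, -0.81, 0.4, -0.71, 1],
    [255, -0.78, 0.46, -0.71, 1],
    [255, -0.74, 0.51, -0.71, 1],
  ],
)

```text
t: 31.4
eef_pos: [0.4409, -0.0514, 0.4679]
orientation: [2.651, -0.397, 0.978]
wrist_force: [0.8, -0.7, -4.5]
width: 0.121
grasp_force: 60.0
```

Emit:
jog_arm(
  series=[
    [255, -0.71, 0.56, -0.71, 1],
    [255, -0.55, 0.51, -0.59, 1],
    [255, -1, 0.08, -0.52, 1],
    [255, -1, 0.16, -0.52, 1],
    [255, -1, 0.23, -0.52, 1],
  ],
)

```text
t: 31.9
eef_pos: [0.3572, -0.1497, 0.493]
orientation: [2.814, -0.536, 0.619]
wrist_force: [0.2, -0.8, -4.3]
width: 0.126
grasp_force: 60.0
```

Emit:
jog_arm(
  series=[
    [255, -0.98, 0.29, -0.52, 1],
    [255, -0.96, 0.36, -0.52, 1],
    [255, -0.93, 0.43, -0.52, 1],
    [255, -0.9, 0.49, -0.52, 1],
    [255, -0.86, 0.55, -0.52, 1],
  ],
)

```text
t: 32.4
eef_pos: [0.2486, -0.2446, 0.4931]
orientation: [3.037, -0.61, 0.21]
wrist_force: [0.7, -0.4, -3.4]
width: 0.124
grasp_force: 60.0
```

Emit:
jog_arm(
  series=[
    [255, -0.82, 0.61, -0.53, 1],
    [255, -0.77, 0.67, -0.52, 1],
    [255, -0.73, 0.72, -0.53, 0],
    [255, -0.73, 0.72, -0.52, 0],
    [255, -0.73, 0.72, -0.52, 0],
  ],
)

```text
t: 32.9
eef_pos: [0.1402, -0.3392, 0.4937]
orientation: [3.134, -0.617, 0.043]
wrist_force: [0.1, 0.1, -3.7]
width: 0.125
grasp_force: 60.0
```

Emit:
jog_arm(
  series=[
    [255, -0.73, 0.72, -0.52, 0],
    [255, -0.6, 0.6, -0.43, 0],
    [255, -0.88, -0.36, -0.64, 0],
    [255, -0.88, -0.36, -0.64, 0],
    [255, -0.88, -0.36, -0.64, 0],
  ],
)

```text
t: 33.4
eef_pos: [0.018, -0.3492, 0.4942]
orientation: [3.135, -0.616, 0.044]
wrist_force: [0.1, -0.2, -3.5]
width: 0.122
grasp_force: 60.0
```

Emit:
jog_arm(
  series=[
    [255, -0.88, -0.36, -0.64, 0],
    [255, -0.88, -0.36, -0.64, 0],
    [255, -0.88, -0.36, -0.64, 0],
    [255, -0.88, -0.36, -0.64, 0],
    [255, -0.88, -0.36, -0.64, 0],
  ],
)

```text
t: 33.9
eef_pos: [-0.1201, -0.3096, 0.4953]
orientation: [3.135, -0.615, 0.043]
wrist_force: [-0.0, 0.6, -4.0]
width: 0.125
grasp_force: 60.0
```

```bash
timeout 500 python3 - <<'E'
from greedy import *
from workcell import bot
s=bot.sense(); q=np.array(s['joints']); print(s['t'],s['wrist_force'],*info(q),np.abs(fk(P,q)-s['eef_pos']).max())
o=[]; q=goto(q,(-.58,-.2,.48),0,out=o,smax=1.15); show(o,q)
greedy(q,10)
E
```

```text
33.9 [-0.02656722  0.59767288 -4.00922565] [-0.12  -0.31   0.495] lean [0.577 0.019] q [-2.62  0.03  1.31  0.38  2.32 -0.91] 2.175818345905023e-05
[[255, -0.92, -0.31, -0.61, 0.0], [255, -0.92, -0.31, -0.61, 0.0], [255, -0.92, -0.31, -0.61, 0.0], [255, -0.92, -0.31, -0.61, 0.0], [255, -0.92, -0.31, -0.61, 0.0]]
[[255, -0.93, -0.31, -0.61, 0.0], [255, -0.92, -0.31, -0.61, 0.0], [255, -0.93, -0.31, -0.61, 0.0], [255, -0.93, -0.31, -0.61, 0.0], [255, -0.92, -0.31, -0.61, 0.0]]
[[255, -0.93, -0.31, -0.61, 0.0], [255, -0.93, -0.31, -0.61, 0.0], [255, -0.92, -0.31, -0.61, 0.0], [255, -0.93, -0.31, -0.61, 0.0], [255, -0.92, -0.31, -0.61, 0.0]]
[[255, -0.84, -0.24, -0.75, 0.0], [255, -0.58, -0.05, -0.99, 0.0], [255, -0.33, 0.13, -1.0, 0.0], [255, -0.28, 0.17, -0.98, 0.0], [255, -0.36, 0.18, -0.88, 0.0]]
[[255, -0.33, 0.18, -0.82, 0.0], [255, -0.32, 0.17, -0.77, 0.0], [255, -0.3, 0.16, -0.72, 0.0], [255, -0.29, 0.15, -0.67, 0.0], [255, -0.27, 0.14, -0.62, 0.0]]
[[255, -0.25, 0.14, -0.58, 0.0], [255, -0.24, 0.12, -0.54, 0.0], [255, -0.22, 0.12, -0.5, 0.0], [255, -0.21, 0.11, -0.46, 0.0], [255,
[... 498 characters left out ...]
.0] 20 0.309 [-0.716 -0.214  0.438] lean [ 0.133 -0.279] q [-3.14  0.79  0.19  0.37  2.27 -1.3 ]
[255, -1.0, -1.0, -1.0, 0.0] 25 0.186 [-0.742 -0.179  0.439] lean [ 0.037 -0.182] q [-3.14  0.77  0.19  0.23  2.21 -1.38]
[255, -1.0, -1.0, -1.0, 0.0] 30 0.106 [-0.758 -0.142  0.463] lean [-0.068 -0.081] q [-3.14  0.73  0.19  0.1   2.15 -1.45]
[255, 1.0, -1.0, -1.0, 0.0] 34 0.069 [-0.646 -0.115  0.551] lean [-0.069 -0.008] q [-3.14  0.5   0.39  0.01  2.19 -1.5 ]
[255, -1.0, 0.0, 1.0, 0.0] 39 0.069 [-0.779 -0.113  0.434] lean [-0.069 -0.003] q [-3.14  0.76  0.2   0.    2.11 -1.51]
[255, 0.0, 0.0, 1.0, 0.0] 39 0.069 [-0.779 -0.113  0.434] lean [-0.069 -0.003] q [-3.14  0.76  0.2   0.    2.11 -1.51]
```

Emit:
jog_arm(
  series=[
    [255, -0.92, -0.35, -0.61, 0],
    [255, -0.92, -0.35, -0.61, 0],
    [255, -0.92, -0.35, -0.61, 0],
    [255, -0.92, -0.35, -0.61, 0],
    [255, -0.92, -0.35, -0.61, 0],
  ],
)

```text
t: 34.4
eef_pos: [-0.2599, -0.2714, 0.4902]
orientation: [3.136, -0.615, 0.043]
wrist_force: [0.6, -1.1, -3.9]
width: 0.125
grasp_force: 60.0
```

Emit:
jog_arm(
  series=[
    [255, -0.92, -0.35, -0.61, 0],
    [255, -0.92, -0.35, -0.61, 0],
    [255, -0.92, -0.35, -0.61, 0],
    [255, -0.92, -0.35, -0.61, 0],
    [255, -0.92, -0.35, -0.61, 0],
  ],
)

```text
t: 34.9
eef_pos: [-0.3995, -0.2333, 0.4851]
orientation: [3.137, -0.615, 0.043]
wrist_force: [-0.6, -0.2, -4.0]
width: 0.125
grasp_force: 60.0
```

Emit:
jog_arm(
  series=[
    [255, -0.92, -0.3, -0.61, 0],
    [255, -0.92, -0.3, -0.61, 0],
    [255, -0.92, -0.3, -0.61, 0],
    [255, -0.92, -0.2, -0.61, 0],
    [255, -0.8, -0.1, -0.7, 0],
  ],
)

```text
t: 35.4
eef_pos: [-0.531, -0.2071, 0.4752]
orientation: [3.135, -0.609, 0.042]
wrist_force: [-0.2, -0.4, -3.9]
width: 0.122
grasp_force: 60.0
```

Emit:
jog_arm(
  series=[
    [255, -0.8, 0, -0.8, 0],
    [255, -0.8, 0, -0.8, 0],
    [255, -0.8, 0, -0.8, 0],
    [255, -0.8, 0, -0.8, 0],
    [255, -0.8, 0, -0.8, 0],
  ],
)

```text
t: 35.9
eef_pos: [-0.5713, -0.1857, 0.4479]
orientation: [3.116, -0.591, 0.043]
wrist_force: [0.1, 0.5, -3.4]
width: 0.123
grasp_force: 60.0
```

```bash
cat > st.py <<'E'
from greedy import *
from workcell import bot
s=bot.sense(); q=np.array(s['joints']); print(s['t'],s['wrist_force'].round(1),*info(q)); print(rot(q).round(2).tolist())
for row in ([255,-1,0,-1,0],[255,-1,.3,-1,0],[255,-1,-.3,-1,0],[255,-1,.6,-1,0],[255,-1,-.6,-1,0],[255,-1,0,-.5,0],[255,-1,0,0,0]):
    r=q
    for i in range(10): r=step(r,row,.6)
    print(row,*info(r))
E
timeout 300 python3 st.py
```

```text
35.9 [ 0.1  0.5 -3.4] [-0.571 -0.186  0.448] lean [ 0.558 -0.001] q [-3.05  0.83  0.19  0.13  2.71 -1.41]
[[0.83, 0.03, 0.56], [0.04, -1.0, -0.0], [0.56, 0.02, -0.83]]
[255, -1, 0, -1, 0] [-0.658 -0.14   0.378] lean [ 0.431 -0.058] q [-3.13  0.89  0.19  0.11  2.51 -1.51]
[255, -1, 0.3, -1, 0] [-0.65  -0.202  0.377] lean [ 0.427 -0.072] q [-3.06  0.89  0.19  0.18  2.49 -1.39]
[255, -1, -0.3, -1, 0] [-0.66  -0.114  0.376] lean [ 0.431 -0.006] q [-3.14  0.89  0.19  0.01  2.51 -1.59]
[255, -1, 0.6, -1, 0] [-0.64  -0.261  0.375] lean [ 0.421 -0.089] q [-3.    0.89  0.19  0.24  2.47 -1.28]
[255, -1, -0.6, -1, 0] [-0.661 -0.094  0.375] lean [0.429 0.05 ] q [-3.14  0.89  0.19 -0.08  2.5  -1.67]
[255, -1, 0, -0.5, 0] [-0.674 -0.157  0.323] lean [ 0.471 -0.04 ] q [-3.1   0.96  0.19  0.09  2.48 -1.5 ]
[255, -1, 0, 0, 0] [-0.686 -0.175  0.264] lean [ 0.511 -0.023] q [-3.08  1.04  0.19  0.09  2.45 -1.49]
```

```bash
cat > st2.py <<'E'
from greedy import *
from workcell import bot
import sys
s=bot.sense(); q=np.array(s['joints']); print(s['t'],s['wrist_force'].round(1),*info(q))
for a in (-1,-.6,-.3,0,.3):
  for b in (-.2,.2):
    r=q
    for i in range(int(sys.argv[1])): r=step(r,[255,a,b,-1,0],.6)
    print(a,b,*info(r))
E
timeout 300 python3 st2.py 15
```

```text
35.9 [ 0.1  0.5 -3.4] [-0.571 -0.186  0.448] lean [ 0.558 -0.001] q [-3.05  0.83  0.19  0.13  2.71 -1.41]
-1 -0.2 [-0.692 -0.116  0.362] lean [ 0.345 -0.009] q [-3.14  0.89  0.19  0.02  2.41 -1.59]
-1 0.2 [-0.687 -0.176  0.367] lean [ 0.342 -0.102] q [-3.11  0.89  0.19  0.17  2.41 -1.43]
-0.6 -0.2 [-0.628 -0.114  0.438] lean [ 0.4   -0.005] q [-3.14  0.8   0.19  0.01  2.56 -1.59]
-0.6 0.2 [-0.622 -0.181  0.441] lean [ 0.397 -0.09 ] q [-3.09  0.8   0.19  0.2   2.55 -1.39]
-0.3 -0.2 [-0.574 -0.113  0.498] lean [ 0.433 -0.002] q [-3.14  0.73  0.19  0.01  2.67 -1.6 ]
-0.3 0.2 [-0.567 -0.184  0.5  ] lean [ 0.43  -0.083] q [-3.08  0.73  0.19  0.23  2.65 -1.34]
0 -0.2 [-0.537 -0.114  0.547] lean [ 0.402 -0.005] q [-3.14  0.66  0.19  0.01  2.71 -1.59]
0 0.2 [-0.52  -0.194  0.551] lean [ 0.421 -0.084] q [-3.06  0.66  0.19  0.28  2.71 -1.27]
0.3 -0.2 [-0.476 -0.113  0.59 ] lean [ 0.391 -0.004] q [-3.14  0.52  0.32  0.01  2.71 -1.59]
0.3 0.2 [-0.466 -0.206  0.595] lean [ 0.394 -0.092] q [-3.04  0.54  0.27  0.32  2.71 -1.22]
```

Emit:
jog_arm(
  series=[
    [255, -0.8, -0.1, -1, 0],
    [255, -0.8, -0.1, -1, 0],
    [255, -0.8, -0.1, -1, 0],
    [255, -0.8, -0.1, -1, 0],
    [255, -0.8, -0.1, -1, 0],
  ],
)

```text
t: 36.4
eef_pos: [-0.5841, -0.144, 0.4421]
orientation: [3.097, -0.598, 0.043]
wrist_force: [0.8, 0.4, -3.7]
width: 0.119
grasp_force: 60.0
```

Emit:
jog_arm(
  series=[
    [255, -0.8, -0.1, -1, 0],
    [255, -0.8, -0.1, -1, 0],
    [255, -0.8, -0.1, -1, 0],
    [255, -0.8, -0.1, -1, 0],
    [255, -0.8, -0.1, -1, 0],
  ],
)

```text
t: 36.9
eef_pos: [-0.5906, -0.1221, 0.4358]
orientation: [3.091, -0.606, 0.044]
wrist_force: [-0.5, 0.2, -3.7]
width: 0.122
grasp_force: 60.0
```

Emit:
jog_arm(
  series=[
    [255, -0.8, -0.1, -1, 0],
    [255, -0.8, -0.1, -1, 0],
    [255, -0.8, -0.1, -1, 0],
    [255, -0.8, -0.1, -1, 0],
    [255, -0.8, -0.1, -1, 0],
  ],
)

```text
t: 37.4
eef_pos: [-0.5928, -0.1184, 0.4296]
orientation: [3.1, -0.616, 0.044]
wrist_force: [-0.2, -0.4, -4.1]
width: 0.122
grasp_force: 60.0
```

```bash
timeout 300 python3 st2.py 15
```

```text
37.4 [-0.2 -0.4 -4.1] [-0.593 -0.118  0.43 ] lean [ 0.579 -0.016] q [-3.14  0.86  0.19  0.04  2.71 -1.57]
-1 -0.2 [-0.7   -0.101  0.342] lean [0.358 0.03 ] q [-3.14  0.92  0.19 -0.04  2.4  -1.64]
-1 0.2 [-0.698 -0.142  0.346] lean [ 0.358 -0.082] q [-3.14  0.91  0.19  0.12  2.4  -1.5 ]
-0.6 -0.2 [-0.638 -0.1    0.418] lean [0.414 0.034] q [-3.14  0.83  0.19 -0.06  2.55 -1.66]
-0.6 0.2 [-0.636 -0.141  0.423] lean [ 0.414 -0.078] q [-3.14  0.83  0.19  0.14  2.55 -1.48]
-0.3 -0.2 [-0.586 -0.098  0.479] lean [0.448 0.037] q [-3.14  0.76  0.19 -0.08  2.65 -1.68]
-0.3 0.2 [-0.584 -0.139  0.483] lean [ 0.448 -0.074] q [-3.14  0.76  0.19  0.16  2.65 -1.46]
0 -0.2 [-0.546 -0.097  0.531] lean [0.431 0.041] q [-3.14  0.69  0.19 -0.1   2.71 -1.7 ]
0 0.2 [-0.542 -0.144  0.535] lean [ 0.432 -0.073] q [-3.13  0.68  0.19  0.18  2.71 -1.42]
0.3 -0.2 [-0.493 -0.095  0.576] lean [0.41  0.046] q [-3.14  0.56  0.29 -0.11  2.71 -1.71]
0.3 0.2 [-0.489 -0.149  0.579] lean [ 0.41  -0.072] q [-3.12  0.56  0.29  0.19  2.71 -1.41]
```

Emit:
jog_arm(
  series=[
    [255, 0.8, 0.1, -0.8, 0],
    [255, 0.8, 0.1, -0.8, 0],
    [255, 0.8, 0, -0.8, 0],
    [255, 0.8, 0, -0.8, 0],
    [255, 0.8, 0, -0.8, 0],
  ],
)

```text
t: 37.9
eef_pos: [-0.5637, -0.1213, 0.499]
orientation: [3.101, -0.497, 0.039]
wrist_force: [0.1, 0.6, -4.1]
width: 0.119
grasp_force: 60.0
```

```bash
python3 -c "
from sim import *
from workcell import bot
s=bot.sense();print(s['t'],*info(np.array(s['joints'])))"
```

```text
37.9 [-0.564 -0.121  0.499] lean [ 0.478 -0.022] q [-3.14  0.74  0.19  0.06  2.71 -1.55]
```

Works: the lean is dropping at about 0.024 per row. Continuing.

Emit:
jog_arm(
  series=[
    [255, 0.8, 0, -0.8, 0],
    [255, 0.8, 0, -0.8, 0],
    [255, 0.8, 0, -0.8, 0],
    [255, 0.8, 0, -0.8, 0],
    [255, 0.8, 0, -0.8, 0],
  ],
)

```text
t: 38.4
eef_pos: [-0.5289, -0.1218, 0.5607]
orientation: [3.103, -0.385, 0.033]
wrist_force: [0.4, -0.5, -4.1]
width: 0.126
grasp_force: 60.0
```

Emit:
jog_arm(
  series=[
    [255, 0.8, 0, -0.8, 0],
    [255, 0.8, 0, -0.8, 0],
    [255, 0.8, 0, -0.8, 0],
    [255, 0.8, 0, -0.8, 0],
    [255, 0.8, 0, -0.8, 0],
  ],
)

```text
t: 38.9
eef_pos: [-0.4863, -0.1234, 0.6193]
orientation: [3.103, -0.27, 0.029]
wrist_force: [-0.4, 0.2, -4.4]
width: 0.125
grasp_force: 60.0
```

```bash
python3 -c "
from sim import *
from workcell import bot
s=bot.sense();print(s['t'],*info(np.array(s['joints'])))"
```

```text
38.9 [-0.486 -0.123  0.619] lean [ 0.268 -0.031] q [-3.14  0.52  0.19  0.07  2.71 -1.53]
```

Emit:
jog_arm(
  series=[
    [255, 0.8, -0.2, -0.8, 0],
    [255, 0.8, -0.2, -0.8, 0],
    [255, 0.8, -0.2, -0.8, 0],
    [255, 0.8, -0.2, -0.8, 0],
    [255, 0.8, -0.2, -0.8, 0],
  ],
)

```text
t: 39.4
eef_pos: [-0.4382, -0.1175, 0.6719]
orientation: [3.122, -0.156, 0.025]
wrist_force: [-0.3, 0.4, -3.6]
width: 0.124
grasp_force: 60.0
```

Emit:
jog_arm(
  series=[
    [255, 0.8, -0.2, -0.8, 0],
    [255, 0.8, -0.2, -0.8, 0],
    [255, 0.8, -0.2, -0.8, 0],
    [255, 0.8, -0.2, -0.8, 0],
  ],
)

```text
t: 39.8
eef_pos: [-0.3953, -0.112, 0.7101]
orientation: [3.139, -0.064, 0.024]
wrist_force: [0.4, 0.4, -4.2]
width: 0.126
grasp_force: 60.0
```

```bash
python3 -c "
from sim import *
from workcell import bot
s=bot.sense();print(s['t'],*info(np.array(s['joints'])))"
```

```text
39.8 [-0.395 -0.112  0.71 ] lean [ 0.064 -0.001] q [-3.14  0.31  0.19  0.    2.71 -1.59]
```

Emit:
jog_arm(
  series=[
    [255, 0.8, 0, -0.8, 0],
    [255, 0.8, 0, -0.8, 0],
    [255, 0.8, 0, -0.8, 0],
  ],
)

```text
t: 40.1
eef_pos: [-0.3606, -0.1117, 0.7362]
orientation: [3.141, 0.005, 0.024]
wrist_force: [0.2, -0.1, -4.5]
width: 0.125
grasp_force: 60.0
```

```bash
python3 - <<'E'
from plan import *
from workcell import bot
s=bot.sense(); q=np.array(s['joints']); print(s['t'],*info(q)); o=[]
q=goto(q,(-.28,-.32,.5),0,out=o,smax=1.5); print(*info(q))
q=goto(q,(.1,-.45,.42),0,out=o,smax=1.4); print(*info(q))
q=goto(q,(.632,-.1615,.30),0,out=o,smax=1.3); show(o,q)
E
```

```text
40.1 [-0.361 -0.112  0.736] lean [-0.005 -0.   ] q [-3.14  0.24  0.19  0.    2.71 -1.59]
jump 0 [ 0.07 -0.09  0.23 -0.   -0.13  0.07]
[-0.281 -0.317  0.511] lean [-0.005 -0.   ] q [-2.56 -0.01  1.15 -0.    1.99 -1.01]
[ 0.097 -0.45   0.42 ] lean [-0.005 -0.   ] q [-1.6   0.03  1.32 -0.    1.78 -0.05]
[[255, 0.35, 0.97, 1.0, 0.0], [255, 0.35, 0.96, 1.0, 0.0], [255, 0.35, 0.96, 1.0, 0.0], [255, 0.35, 0.95, 1.0, 0.0], [255, 0.34, 0.94, 1.0, 0.0]]
[[255, 0.34, 0.92, 1.0, 0.0], [255, 0.33, 0.91, 1.0, 0.0], [255, 0.32, 0.87, 1.0, 0.0], [255, 0.29, 0.8, 1.0, 0.0], [255, 1.0, 0.48, 0.3, 0.0]]
[[255, 1.0, 0.47, 0.3, 0.0], [255, 1.0, 0.47, 0.29, 0.0], [255, 1.0, 0.46, 0.28, 0.0], [255, 1.0, 0.44, 0.28, 0.0], [255, 1.0, 0.43, 0.27, 0.0]]
[[255, 1.0, 0.42, 0.26, 0.0], [255, 1.0, 0.41, 0.26, 0.0], [255, 1.0, 0.39, 0.25, 0.0], [255, 1.0, 0.37, 0.23, 0.0], [255, 1.0, 0.35, 0.22, 0.0]]
[[255, 1.0, 0.33, 0.2, 0.0], [255, 1.0, 0.29, 0.18, 0.0], [255, 1.0, 0.25, 0.16, 0.0], [255, 1.0, 0.13, 0.08, 0.0], [255, 1.0, -0.58, 0.25, 0.0]]
[[255, 1.0, -0.57, 0.24, 0.0], [255, 1.0, -0.57, 0.24, 0.0], [255, 1.0, -0.57, 0.24, 0.0], [255, 1.0, -0.56, 0.24, 0.0], [255, 1.0, -0.56, 0.24, 0.0]]
[[255, 1.0, -0.56, 0.24, 0.0], [255, 1.0, -0.55, 0.24, 0.0], [255, 1.0, -0.55, 0.23, 0.0], [255, 1.0, -0.54, 0.23, 0.0], [255, 1.0, -0.54, 0.23, 0.0]]
[[255, 1.0, -0.53, 0.23, 0.0], [255, 1.0, -0.52, 0.22, 0.0], [255, 1.0, -0.51, 0.22, 0.0], [255, 1.0, -0.51, 0.22, 0.0], [255, 1.0, -0.49, 0.21, 0.0]]
[[255, 1.0, -0.48, 0.2, 0.0], [255, 1.0, -0.46, 0.2, 0.0], [255, 1.0, -0.44, 0.19, 0.0], [255, 1.0, -0.42, 0.17, 0.0], [255, 1.0, -0.37, 0.16, 0.0]]
[[255, 0.71, -0.14, 0.06, 0.0]]
46 [ 0.632 -0.161  0.3  ] lean [-0.005 -0.   ] q [-0.42  0.42  1.11 -0.    1.61  1.13]
```

Emit:
jog_arm(
  series=[
    [255, 0.1, 0.3, 0.4, 0],
    [255, 0.25, 0.7, 0.7, 0],
    [255, 0.35, 0.95, 1, 0],
    [255, 0.35, 0.95, 1, 0],
    [255, 0.35, 0.95, 1, 0],
  ],
)

```text
t: 40.6
eef_pos: [-0.3234, -0.2077, 0.632]
orientation: [3.141, 0.004, 0.024]
wrist_force: [-0.5, -1.3, -2.8]
width: 0.125
grasp_force: 60.0
```

Emit:
jog_arm(
  series=[
    [255, 0.35, 0.95, 1, 0],
    [255, 0.35, 0.95, 1, 0],
    [255, 0.35, 0.95, 1, 0],
    [255, 0.6, 0.8, 0.7, 0],
    [255, 0.9, 0.6, 0.4, 0],
  ],
)

```text
t: 41.1
eef_pos: [-0.2578, -0.3124, 0.5279]
orientation: [-3.14, -0.0, 0.024]
wrist_force: [-0.5, 0.1, -3.4]
width: 0.127
grasp_force: 60.0
```

Emit:
jog_arm(
  series=[
    [255, 1, 0.47, 0.3, 0],
    [255, 1, 0.47, 0.3, 0],
    [255, 1, 0.47, 0.3, 0],
    [255, 1, 0.47, 0.3, 0],
    [255, 1, 0.47, 0.3, 0],
  ],
)

```text
t: 41.6
eef_pos: [-0.1309, -0.3673, 0.4921]
orientation: [3.141, 0.003, 0.024]
wrist_force: [0.1, -0.5, -4.5]
width: 0.124
grasp_force: 60.0
```

Emit:
jog_arm(
  series=[
    [255, 1, 0.4, 0.3, 0],
    [255, 1, 0.4, 0.3, 0],
    [255, 1, 0.4, 0.3, 0],
    [255, 1, 0.3, 0.3, 0],
    [255, 1, 0.1, 0.3, 0],
  ],
)

```text
t: 42.1
eef_pos: [-0.0053, -0.4044, 0.4539]
orientation: [3.142, 0.003, 0.025]
wrist_force: [0.2, 0.3, -4.3]
width: 0.126
grasp_force: 60.0
```

```bash
python3 - <<'E'
from plan import *
from workcell import bot
s=bot.sense(); q=np.array(s['joints']); print(s['t'],*info(q)); o=[]
q=goto(q,(.632,-.1615,.30),0,out=o,smax=1.25); show(o,q)
E
```

```text
42.1 [-0.005 -0.404  0.454] lean [-0.003 -0.   ] q [-1.86 -0.07  1.34 -0.    1.86 -0.31]
[[255, 1.0, -0.41, 0.27, 0.0], [255, 1.0, -0.4, 0.27, 0.0], [255, 1.0, -0.4, 0.27, 0.0], [255, 1.0, -0.4, 0.27, 0.0], [255, 1.0, -0.4, 0.27, 0.0]]
[[255, 1.0, -0.39, 0.26, 0.0], [255, 1.0, -0.39, 0.26, 0.0], [255, 1.0, -0.39, 0.26, 0.0], [255, 1.0, -0.39, 0.26, 0.0], [255, 1.0, -0.38, 0.26, 0.0]]
[[255, 1.0, -0.38, 0.25, 0.0], [255, 1.0, -0.38, 0.25, 0.0], [255, 1.0, -0.37, 0.25, 0.0], [255, 1.0, -0.37, 0.25, 0.0], [255, 1.0, -0.36, 0.24, 0.0]]
[[255, 1.0, -0.36, 0.24, 0.0], [255, 1.0, -0.35, 0.24, 0.0], [255, 1.0, -0.35, 0.23, 0.0], [255, 1.0, -0.34, 0.23, 0.0], [255, 1.0, -0.33, 0.22, 0.0]]
[[255, 1.0, -0.32, 0.22, 0.0], [255, 1.0, -0.31, 0.21, 0.0], [255, 1.0, -0.29, 0.2, 0.0], [255, 1.0, -0.28, 0.18, 0.0], [255, 1.0, -0.24, 0.16, 0.0]]
[[255, 0.74, -0.11, 0.07, 0.0]]
26 [ 0.632 -0.161  0.3  ] lean [-0.003 -0.   ] q [-0.42  0.42  1.12 -0.    1.61  1.13]
```

Emit:
jog_arm(
  series=[
    [255, 1, -0.4, 0.27, 0],
    [255, 1, -0.4, 0.27, 0],
    [255, 1, -0.4, 0.27, 0],
    [255, 1, -0.4, 0.27, 0],
    [255, 1, -0.4, 0.27, 0],
  ],
)

```text
t: 42.6
eef_pos: [0.118, -0.3503, 0.4201]
orientation: [3.141, 0.003, 0.024]
wrist_force: [0.4, 0.4, -2.4]
width: 0.125
grasp_force: 60.0
```

Emit:
jog_arm(
  series=[
    [255, 1, -0.4, 0.26, 0],
    [255, 1, -0.4, 0.26, 0],
    [255, 1, -0.4, 0.26, 0],
    [255, 1, -0.38, 0.26, 0],
    [255, 1, -0.38, 0.26, 0],
  ],
)

```text
t: 43.1
eef_pos: [0.2414, -0.2983, 0.3873]
orientation: [3.141, 0.003, 0.024]
wrist_force: [0.7, -0.7, -3.6]
width: 0.125
grasp_force: 60.0
```

Emit:
jog_arm(
  series=[
    [255, 1, -0.38, 0.25, 0],
    [255, 1, -0.38, 0.25, 0],
    [255, 1, -0.38, 0.25, 0],
    [255, 1, -0.36, 0.25, 0],
    [255, 1, -0.36, 0.25, 0],
  ],
)

```text
t: 43.6
eef_pos: [0.3651, -0.2489, 0.3556]
orientation: [3.141, 0.003, 0.025]
wrist_force: [-0.6, -0.3, -4.2]
width: 0.125
grasp_force: 60.0
```

Emit:
jog_arm(
  series=[
    [255, 1, -0.35, 0.24, 0],
    [255, 1, -0.35, 0.24, 0],
    [255, 1, -0.35, 0.24, 0],
    [255, 1, -0.34, 0.23, 0],
    [255, 1, -0.33, 0.22, 0],
  ],
)

```text
t: 44.1
eef_pos: [0.4888, -0.203, 0.3259]
orientation: [3.142, 0.003, 0.025]
wrist_force: [-0.1, -0.2, -2.9]
width: 0.124
grasp_force: 60.0
```

Emit:
jog_arm(
  series=[
    [255, 1, -0.3, 0.2, 0],
    [255, 1, -0.3, 0.2, 0],
    [255, 1, -0.28, 0.2, 0],
    [255, 0.8, -0.2, 0.2, 0],
    [255, 0.5, -0.1, 0.1, 0],
  ],
)

```text
t: 44.6
eef_pos: [0.5957, -0.1709, 0.3024]
orientation: [-3.141, 0.004, 0.025]
wrist_force: [-0.9, -0.1, -5.1]
width: 0.124
grasp_force: 60.0
```

```bash
python3 go.py "(.632,-.1615,.145)"; python3 - <<'E'
from look import *
from fe import fcloud
m=bot.camera_model("top"); p,z=bot.camera("top")
H,S,V=cv2.split(cv2.cvtColor(p,cv2.COLOR_RGB2HSV)); C=cloud(m,z)
k=(S<50)&(V<150)&(V>50); k[:,:225]=0;k[:,295:]=0;k[:145]=0;k[215:]=0
k=cv2.morphologyEx(k.astype(np.uint8),cv2.MORPH_OPEN,np.ones((3,3)))
c=max(cv2.findContours(k,0,1)[0],key=cv2.contourArea); print("base",cv2.minAreaRect(onplane(m,c[:,0],.012)[:,:2].astype(np.float32)))
cv2.imwrite("pics/t9.png",cv2.resize(p[80:300,150:480,::-1],None,fx=2.3,fy=2.3))
E
```

```text
[ 0.59567516 -0.17085985  0.30237434] [-3.14086788  0.00422692  0.02535676] units [ 1.489 -0.333  6.289]
base ((0.6301954388618469, 0.17668944597244263), (0.18473628163337708, 0.10173464566469193), 89.49634552001953)
```

View pics/t9.png

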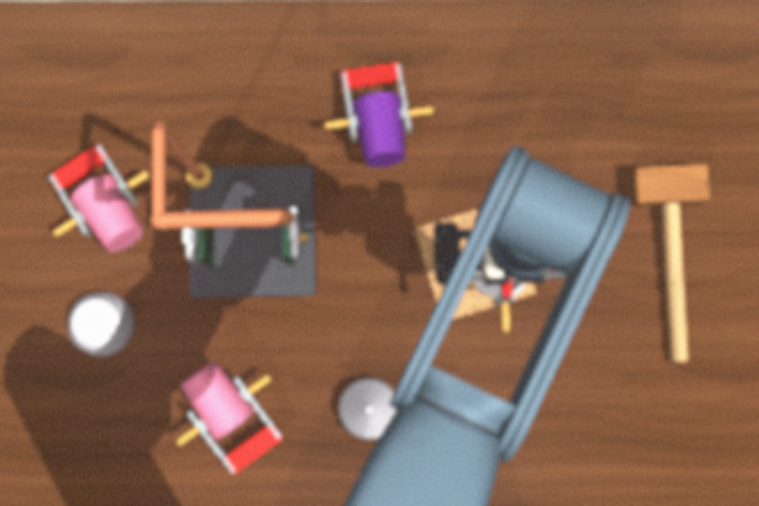

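The stand is unmoved, with its base at (250,230) in the crop. The bucket hangs over the mat at (480,265). Lowering.

Emit:
jog_arm(
  series=[
    [255, 0.5, -0.1, 0.3, 0],
    [255, 0.5, -0.13, 0.7, 0],
    [255, 0.49, -0.1, 0.9, 0],
    [255, 0, 0, 0.9, 0],
    [255, 0, 0, 0.9, 0],
  ],
)

```text
t: 45.15
eef_pos: [0.6316, -0.1625, 0.2084]
orientation: [-3.141, 0.004, 0.024]
wrist_force: [0.9, -0.4, -3.4]
width: 0.123
grasp_force: 60.0
```

Emit:
jog_arm(
  series=[
    [255, 0, 0, 0.9, 0],
    [255, 0, 0, 0.7, 0],
    [255, 0, 0, 0.5, 0],
    [255, 0, 0, 0.3, 0],
    [255, 0, 0, 0, 0],
  ],
)

```text
t: 45.65
eef_pos: [0.631, -0.1625, 0.1495]
orientation: [-3.141, 0.005, 0.024]
wrist_force: [-0.5, -0.4, -3.9]
width: 0.125
grasp_force: 60.0
```

```bash
python3 go.py "(.632,-.1615,.133)"
```

```text
[ 0.63095795 -0.16254997  0.14949009] [-3.14089687  0.00488567  0.02408043] units [ 0.046 -0.041  0.659]
```

Emit:
jog_arm(
  series=[
    [255, 0.04, -0.04, 0.25, 0],
    [255, 0, 0, 0.2, 0],
    [255, 0, 0, 0.12, 0],
    [255, 0, 0, 0, 0],
  ],
)

```text
t: 46.05
eef_pos: [0.6323, -0.1616, 0.1363]
orientation: [3.142, 0.003, 0.024]
wrist_force: [-0.3, -1.1, -2.9]
width: 0.125
grasp_force: 60.0
```

Emit:
jog_arm(
  series=[
    [255, 0, 0, 0.06, 0],
    [255, 0, 0, 0.06, 0],
    [255, 0, 0, 0, 0],
  ],
)

```text
t: 46.35
eef_pos: [0.6324, -0.1617, 0.1335]
orientation: [3.141, 0.003, 0.024]
wrist_force: [0.6, -0.2, -4.4]
width: 0.124
grasp_force: 60.0
```

Emit:
jog_arm(
  series=[
    [255, 0, 0, 0.06, 0],
    [255, 0, 0, 0, 0],
  ],
)

```text
t: 46.55
eef_pos: [0.6326, -0.1618, 0.1321]
orientation: [3.141, 0.003, 0.024]
wrist_force: [-0.1, 0.7, -3.3]
width: 0.123
grasp_force: 60.0
```

Emit:
jog_arm(
  series=[
    [255, 0, 0, 0.05, 0],
    [255, 0, 0, 0, 0],
  ],
)

```text
t: 46.75
eef_pos: [0.6327, -0.1618, 0.132]
orientation: [3.141, 0.002, 0.024]
wrist_force: [-1.5, 0.5, 3.6]
width: 0.123
grasp_force: 60.0
```

Emit:
jog_arm(
  series=[
    [255, 0, 0, 0.04, 0],
    [255, 0, 0, 0, 0],
  ],
)

```text
t: 46.95
eef_pos: [0.6328, -0.1619, 0.132]
orientation: [3.14, 0.001, 0.024]
wrist_force: [-3.6, 1.1, 9.5]
width: 0.125
grasp_force: 60.0
```

Touchdown felt at z = 0.132 m. Easing off 1 mm, opening, then retreating straight up.

Emit:
jog_arm(
  series=[
    [255, 0, 0, -0.05, 0],
    [255, 0, 0, 0, 0],
    [100, 0, 0, 0, 0],
    [100, 0, 0, 0, 0],
    [100, 0, 0, 0, 0],
  ],
)

```text
t: 47.45
eef_pos: [0.6326, -0.1617, 0.1307]
orientation: [3.141, 0.003, 0.024]
wrist_force: [0.1, -0.3, 0.8]
width: 0.334
grasp_force: 0.0
```

Emit:
jog_arm(
  series=[
    [100, 0, 0, 0, 0],
    [100, 0, 0, 0, 0],
    [100, 0, 0, 0, 0],
    [100, 0, 0, 0, 0],
    [100, 0, 0, -0.1, 0],
  ],
)

```text
t: 47.95
eef_pos: [0.6323, -0.1616, 0.1333]
orientation: [-3.142, 0.004, 0.024]
wrist_force: [0.8, 0.2, -0.1]
width: 0.608
grasp_force: 0.0
```

Emit:
jog_arm(
  series=[
    [100, 0, 0, -0.3, 0],
    [100, 0, 0, -0.6, 0],
    [100, 0, 0, -1, 0],
    [100, 0, 0, -1, 0],
    [100, 0, 0, -1, 0],
  ],
)

```text
t: 48.45
eef_pos: [0.6328, -0.1617, 0.2328]
orientation: [3.141, 0.002, 0.024]
wrist_force: [-0.3, -1.6, -0.2]
width: 0.61
grasp_force: 0.0
```

Emit:
jog_arm(
  series=[
    [100, 0, 0, -1, 0],
    [100, 0, 0, -1, 0],
    [100, 0, 0, -0.5, 0],
    [100, 0, 0, 0, 0],
  ],
)

```text
t: 48.85
eef_pos: [0.6338, -0.162, 0.2963]
orientation: [3.139, -0.001, 0.024]
wrist_force: [0.3, 0.3, 0.0]
width: 0.61
grasp_force: 0.0
```

```bash
python3 - <<'E'
from look import *
from fe import fcloud
s,R=T(); m=bot.camera_model("wrist"); p,z=bot.camera("wrist"); C=fcloud(m,z)
H,S,V=cv2.split(cv2.cvtColor(p,cv2.COLOR_RGB2HSV))
k=((H<6)|(H>174))&(S>140)&(V>80)&(z>0)&(np.linalg.norm(C[...,:2]-[.632,-.1615],axis=-1)<.08)
q=C[k]; q=q[q[:,2]>.05]; print(len(q),np.percentile(q,[2,50,98],0).round(4))
cv2.imwrite("pics/w12.png",p[:,:,::-1])
E
```

```text
943 [[ 0.5877 -0.1678  0.1561]
 [ 0.6322 -0.162   0.1577]
 [ 0.6743 -0.1565  0.1592]]
```

View pics/w12.png

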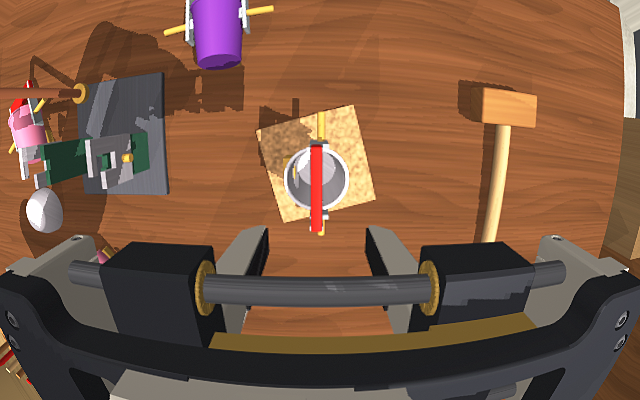

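The bucket stands upright in the middle of the mat, with its bar at (316,190) centred at (0.632, -0.162). The stand and the other things are in place.

```bash
python3 -c "
from workcell import bot
print(bot.job_done())"
```

```text
the job is handed in; nothing more can be done
None
```

The bucket was felt up under the keepers, drawn forward out of them and lifted away, and it now stands upright in the middle of the cork mat, released. The job was handed in at about 49 s. The first lift pressed the gripper lightly (about 8 N) against the rinse pipe, so I seated the bucket again and regripped with more lean. The last views show the stand, cone, bowl and mallet where they were.

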